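Change over the finished bay of a two-bay UV curing box for trim parts

TASK

One bay of the UV curing box has finished (green lamp) and the other is still curing (red lamp): slide the finished bay's amber guard fully back, take out the white cured parts and lay them flat in the felt-lined tray, then lay all the lime-green parts waiting on the paper flat on the floor of that bay, lacquered face up as they lie now. Slide that guard fully shut again and only then press that bay's start button. Leave the red-lamp bay shut, do not press its button, and do not disturb the marker, tape measure and tape roll.

Things in the scene. Friction and masses are not known exactly. Their poses are not given: they have to be found in the camera images.
- curebox: Fixed white two-bay UV curing box, 396 mm wide (y), top z 95, tracks to 103 mm. Origin: underside, midway between the bay centres; x away from the robot, y left, z up. Bays: open-topped pockets 190 (x) x 178 (y) mm centred at x 0, y +97 (left) and -97 (right), floor z 50 mm, walls to 95. Grey control ledge in front, x -149 to -107, top z 80. Housing behind, x 95 to 317, top z 95.
- guard_left (a joint): Sliding amber guard over the left bay, opening in m: 0 shut (stop), 0.216 fully back over the rear housing (stop). Slides along the box's +x, about 2 N friction plus light damping (5 N s/m), stays where left. Plate 204 x 182 x 5 mm, top 100.5 mm above the bench.
- guard_left_handle (a point): Middle of the left guard's upright black grip bar, 111.5 mm above the bench. The bar stands on the guard's front edge and moves with it: 12 thick (x) x 90 long (y) mm, from 100.5 to 122.5 mm above the bench; 101 mm in front of the bay centre when shut, 115 mm behind it when fully open.
- start_left (a joint): Start button of the left bay, travel in m: 0 out, 0.006 fully pressed (5 N), springs back; counted as pressed beyond 0.004.
- start_left_top (a point): Top of the left start button when out: black, 26 mm across, in a steel collar on the ledge, 128 mm in front of its bay's centre and 45 mm to its right (-y); top 98 mm above the bench, collar top 92 mm.
- guard_right (a joint): Sliding amber guard over the right bay, opening in m: 0 shut (stop), 0.216 fully back over the rear housing (stop). Slides along the box's +x, about 2 N friction plus light damping (5 N s/m), stays where left. Plate 204 x 182 x 5 mm, top 100.5 mm above the bench.
- guard_right_handle (a point): Middle of the right guard's upright black grip bar, 111.5 mm above the bench. The bar stands on the guard's front edge and moves with it: 12 thick (x) x 90 long (y) mm, from 100.5 to 122.5 mm above the bench; 101 mm in front of the bay centre when shut, 115 mm behind it when fully open.
- start_right (a joint): Start button of the right bay, travel in m: 0 out, 0.006 fully pressed (5 N), springs back; counted as pressed beyond 0.004.
- start_right_top (a point): Top of the right start button when out: black, 26 mm across, in a steel collar on the ledge, 128 mm in front of its bay's centre and 45 mm to its right (-y); top 98 mm above the bench, collar top 92 mm.
- lamp_green: Lit green indicator dome, 26 mm across, 17 high, on the ledge in front of its bay (cycle finished: this is the bay to work on); left or right bay, varies. Origin: its foot, 80 mm above the bench; axes as the box's; its bay's centre lies 128 mm behind it (+x) and 45 mm to its right (-y), the bay floor 30 mm below. Does not change during the job.
- lamp_red: Lit red indicator dome, 26 mm across, 17 high, on the ledge in front of its bay (still curing: keep shut); left or right bay, varies. Origin: its foot, 80 mm above the bench; axes as the box's; its bay's centre lies 128 mm behind it (+x) and 45 mm to its right (-y), the bay floor 30 mm below. Does not change during the job.
- wait_bezel: Lime-green, freshly lacquered, waiting on the brown paper to the right of the box (may be absent): window-switch bezel: rectangular frame 40 (its x) x 76 (its y) x 14 mm high with two windows, rim 9 mm wide; grip it across its 40 mm width, 50 g. Origin: centre of its underside; z up out of the lacquered face.
- wait_cap: Lime-green, freshly lacquered, waiting on the brown paper to the right of the box (may be absent): door-pull cap: round-ended bar 32 (its x) x 80 (its y) x 16 mm high, dark strip on top; grip across its 32 mm width, 60 g. Origin: centre of its underside; z up out of the lacquered face.
- wait_ring: Lime-green, freshly lacquered, waiting on the brown paper to the right of the box (may be absent): round tweeter ring: outside 46, inside 32, 14 mm high; grip across its outside, 40 g. Origin: centre of its underside; z up out of the lacquered face.
- cured_bezel: Ivory-white, cured, at the start in the green-lamp bay (may be absent): window-switch bezel: rectangular frame 40 (its x) x 76 (its y) x 14 mm high with two windows, rim 9 mm wide; grip it across its 40 mm width, 50 g. Origin: centre of its underside; z up out of the lacquered face.
- cured_cap: Ivory-white, cured, at the start in the green-lamp bay (may be absent): door-pull cap: round-ended bar 32 (its x) x 80 (its y) x 16 mm high, dark strip on top; grip across its 32 mm width, 60 g. Origin: centre of its underside; z up out of the lacquered face.
- cured_ring: Ivory-white, cured, at the start in the green-lamp bay (may be absent): round tweeter ring: outside 46, inside 32, 14 mm high; grip across its outside, 40 g. Origin: centre of its underside; z up out of the lacquered face.
- curing_bezel: Dark grey, still curing under the red-lamp bay's guard, to be left alone: window-switch bezel: rectangular frame 40 (its x) x 76 (its y) x 14 mm high with two windows, rim 9 mm wide; grip it across its 40 mm width, 50 g. Origin: centre of its underside; z up out of the lacquered face.
- curing_ring: Dark grey, still curing under the red-lamp bay's guard, to be left alone: round tweeter ring: outside 46, inside 32, 14 mm high; grip across its outside, 40 g. Origin: centre of its underside; z up out of the lacquered face.
- tray: Grey open tray with blue felt, the tray for finished parts, fixed on the bench to the right: 250 (x) x 140 (y) mm outside, walls 5 mm thick and 22 mm high, inner floor 5 mm above the bench. Origin: centre of its underside.
- marker: Black and red felt marker lying on the paper to the left of the box, 130 mm long, 20 mm thick; bystander. Origin: below its middle.
- tape_measure: Yellow pocket tape measure, 65 x 35 x 47 mm, left of the box; bystander. Origin: centre of its underside.
- tape_roll: Black roll of tape lying flat, 100 mm across, 48 mm high; bystander. Origin: centre of its underside.
Mind the look-alikes: they are no part of the job. What is shaped like the wait_bezel but blue or pink is not meant.

How it is judged:
By the outcome, as a careful person would: the job done as asked, in the order asked, and still so for the second after the job is handed in, with the robot touching nothing.
Of cured_bezel, cured_cap, cured_ring only 2 to 3 are there at a start; the rules pass over those that are not, and their reading is None.
Of wait_bezel, wait_cap, wait_ring only 2 to 3 are there at a start; the rules pass over those that are not, and their reading is None.
At some moment in a run one of wait_bezel, wait_cap, wait_ring may be knocked a few centimetres aside while the robot is not near it.
Once in a run the grip may slacken for a moment while it holds something.
It also fails if it takes over 210 s, if anything falls off the work surface, if the arm or the gripper's body presses on something with over 40 N, if the wrist force passes 120 N, or if a joint passes its speed limit or range.

ROBOT

A 6-joint arm with a two-finger parallel gripper is mounted at the origin on the work surface. World frame = base frame: x ahead of the robot, y to its left, z up, the work surface at z = 0. Lengths are in mm, angles in rad, forces in N, time in s.
With the tool pointing down it reaches from about 275 to 1000 mm from the base axis. Payload 8.4 kg.
Tool frame: the origin (TCP) lies at the very end of the fingers, on their centre line; the grasp point (between the pads) lies 19 mm behind it; z points along the fingers, y is the direction in which the jaws open and shut (so a half turn about z gives the same grasp; the last joint's range is limited). The gripper opens to 85 mm and grips with 20 to 120 N. Pads are 22 mm wide; open, the fingers measure 114 mm over their backs; the gripper's body (76 mm by 85 mm) begins 54 mm behind the grasp point. The pads swing forward as they close: fully open they stand 13 mm farther back than shut.
Start: joints at [-1.308, 0.353, 1.633, -0, 1.155, -0.002], TCP at [163.571, -603.218, 231.281] pointing down, gripper open.
Joint ranges: [-2.63, 2.63], [-0.92, 2.1], [0.06, 2.66], [-1.3, 4.44], [0, 2.69], [-3.02, 3.02]. Speed limits (rad/s): [2.22, 2.22, 2.79, 3.14, 3.14, 3.14].

INTERFACE

Orientations are given as [roll, pitch, yaw] about the fixed x, y, z axes, in that order (R = Rz(yaw) Ry(pitch) Rx(roll)).
In Python, from rig import r gives the robot as it stands.
- The arm moves only by the tool jog_arm, never from a script. Its argument "moves" is a list of rows, each an object with "grip": the gripper command: -1 is fully open, 1 is shut, values between are in proportion; "translation": the shift along the tool's x, y, z in m, a list of three; "twist": the turn, a rotation vector about the tool's x, y, z in rad, a list of three. In form: [{"grip": grip, "translation": [dx, dy, dz], "twist": [ax, ay, az]}, ...]. A call has 1 to 10 rows; each row shifts and turns the commanded pose from where the row before left it, along the tool's axes as they then stand; what a row does not reach is not made up. A row lasts 1/12 s, in which the tool goes at most 41.7 mm and 7.16 degrees, less where a joint would pass 70% of its speed; a pose out of reach is approached as far as the arm can. A call with a gripper value outside its range is refused whole. The fingers move at their own pace and stop on an object; "squeeze" is the grip in N (left out, the last holds). Time passes only in rows, so rows that do not move let the fingers close. It gives the time, the measured TCP pose, the force and the opening at its end, in the units of the state.
- r.sense(): the state, without advancing time (a new reading comes with each control period).
- r.grab_frame(name): name is "scene" or "top" or "wrist"; returns (picture, depth): 400x640x3 uint8, red, green, blue; 400x640 float32, mm along the optical axis (not along the pixel's ray), 0 where there is no reading.
- r.calibration(name): a dict with "fx", "fy", "cx", "cy" (pixels), "k1" (the pictures are not rectified: a ray, as slopes to the right and down, at radius r is drawn at 1 + k1 r^2 times it, then the intrinsics apply), "R" (3x3) and "t" (3): a world point X has camera coordinates R X + t. Camera axes: x right, y down, z forward; pixel columns grow to the right and rows downward; lengths in mm; the calibration is good to about 2 mm. A picture is of the moment at which its call begins: read the wrist's pose just before it. calibration takes no time and is no camera call; for the wrist camera it gives the pose at the moment of the call.
- r.sign_off(): hands the job in, once; it reports no verdict.
The state is a dict: "clock": time; "qpos": joint angles; "qvel": joint speeds; "joint_efforts": joint torques, N m; "eef_pos": TCP position; "tcp_rot": TCP orientation; "contact_force": force on the tool from outside, world axes, zero at the start; "wrist_torque": the same for the moment, N m; "opening": opening from 0.0 (shut) to 1.0 (fully open).
Only numpy, scipy, OpenCV 4.12 (cv2) and the standard library are available. Lean on these libraries where they do the work, as an engineer would, in place of code of your own. Each camera call takes 0.05 s, during which the arm holds its last target.

## Working session

There is one attempt and no reset: what is moved stays moved. The work goes in short steps, Python scripts to look and compute and a tool call to move; the robot and the scene stay as the last step left them, time stands still between calls to the robot, and variables do not carry over. Pictures are saved under pics/ and viewed, and the job is handed in when it is done.

Besides the shell and the picture viewer there is one more tool, called after "Request:" as a command line: name --argument value ..., lists and objects as JSON in quotes. jog_arm: Moves the arm, as the interface text tells. Its arguments: {"type":"object","properties":{"moves":{"type":"array"},"squeeze":{"type":"number"}},"required":["moves"]}

```bash
ls -la; mkdir -p pics
python3 - <<'E'
from rig import r
import cv2,json
s=r.sense();print(s)
for n in("scene","top","wrist"):
    c=r.calibration(n);print(n,c)
    im,d=r.grab_frame(n);cv2.imwrite(f"pics/a_{n}.png",im[:,:,::-1])
E
```

```text
total 12
drwxr-xr-x  3 agent agent 4096 Dec  7 01:00 .
drwxr-xr-x 23 root  root  4096 Dec  7 01:00 ..
drwxr-xr-x  2 agent agent 4096 Dec  7 01:00 pics
{'clock': 0.0, 'qpos': array([-1.30840918e+00,  3.53665649e-01,  1.63415498e+00,  4.26403850e-05,
        1.15514448e+00, -2.40840890e-03]), 'qvel': array([ 0.00109154,  0.00046804,  0.00069626, -0.00151145,  0.00025377,
       -0.0028712 ]), 'joint_efforts': array([-2.91972181e-03, -6.05268717e+01, -3.42062581e+01, -2.36611195e-04,
        9.42207291e-03,  7.49379780e-06]), 'eef_pos': array([ 163.45571399, -602.75957688,  230.54180743]), 'tcp_rot': array([-3.14022029e+00, -4.22913628e-05,  2.64778278e-01]), 'contact_force': array([-0.03883414, -0.13714447,  0.64994985]), 'wrist_torque': array([-0.01331631,  0.00164436, -0.02834243]), 'opening': 0.9994696405464405}
scene {'fx': 499.6694378841128, 'fy': 499.6694378841128, 'cx': 327.3387305745041, 'cy': 203.47560422133947, 'k1': -0.040033162692218634, 'R': array([[-0.32271226,  0.94643339,  0.01098344],
       [ 0.76236031,  0.2667899 , -0.58960148],
       [-0.5609488 , -0.18189828, -0.80761963]]), 't': array([ 122.48367085, -292.67986512, 1972.14334826])}
top {'fx': 395.53741316568113, 'fy': 395.53741316568113, 'cx': 320.854483729369, 'cy': 199.68520328991474, 'k1': -0.012149538231525807, 'R': array([[-0.01714218, -0.99985002,  0.00246589],
       [-0.99803913,  0.01696254, -0.06025093],
       [ 0.06020006, -0.00349388, -0.99818022]]), 't': array([  19.5751843 ,  451.69724367, 1072.44151078])}
wrist {'fx': 318.31017533499494, 'fy': 318.31017533499494, 'cx': 320.6761565895179, 'cy': 199.34203099564238, 'k1': -0.013961377749690567, 'R': array([[ 2.61991409e-01, -9.65069926e-01, -7.33957450e-04],
       [-9.14201914e-01, -2.48425575e-01,  3.20186812e-01],
       [-3.09184997e-01, -8.32152089e-02, -9.47354140e-01]]), 't': array([-622.96195015,  -42.02195899,  379.02527187])}
```

View pics/a_top.png

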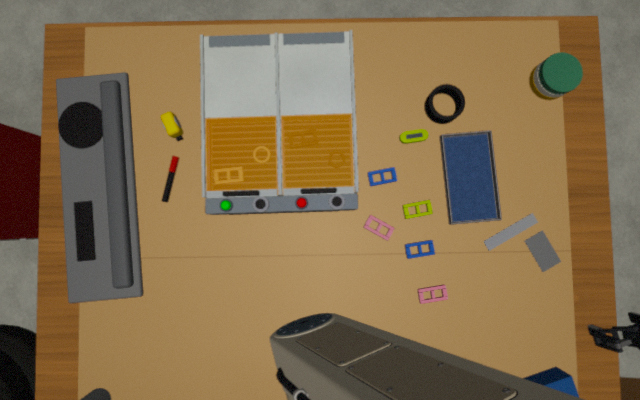

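View pics/a_scene.png

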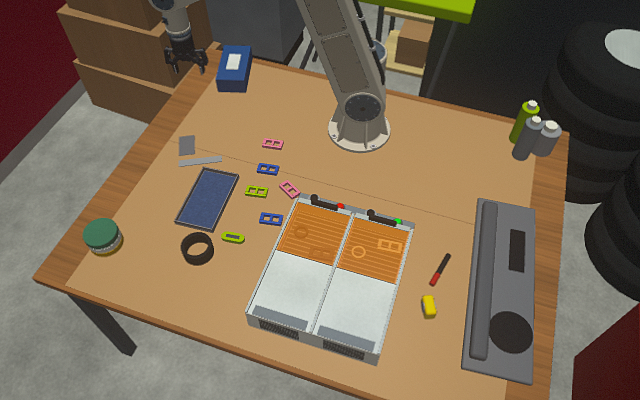

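View pics/a_wrist.png

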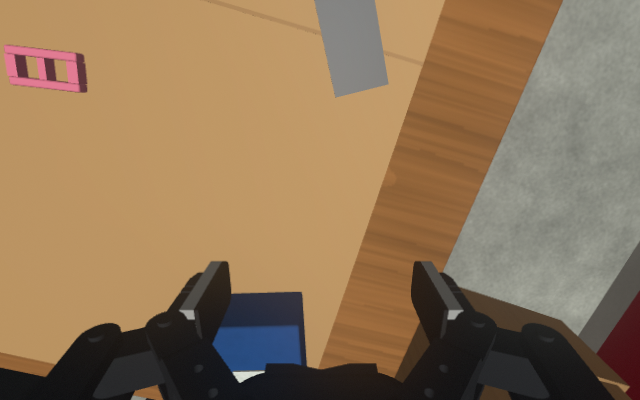

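```bash
cat > h.py <<'E'
import numpy as np, cv2
from scipy.spatial.transform import Rotation as Ro
def cast(c,uv,z):
    uv=np.atleast_2d(np.asarray(uv,float))
    K=np.array([[c['fx'],0,c['cx']],[0,c['fy'],c['cy']],[0,0,1]])
    n=cv2.undistortPoints(uv.reshape(-1,1,2),K,np.array([c['k1'],0,0,0])).reshape(-1,2)
    d=np.c_[n,np.ones(len(n))]@c['R']; o=-c['R'].T@c['t']
    s=(z-o[2])/d[:,2]
    return (o+s[:,None]*d)[:,:2]
def proj(c,X):
    X=np.atleast_2d(np.asarray(X,float)); p=X@c['R'].T+c['t']; n=p[:,:2]/p[:,2:]
    n=n*(1+c['k1']*(n**2).sum(1,keepdims=True)); return n*[c['fx'],c['fy']]+[c['cx'],c['cy']]
def mask(im,lo,hi):
    return cv2.inRange(cv2.cvtColor(im,cv2.COLOR_RGB2HSV),lo,hi)
def blobs(m,amin=30):
    cs,_=cv2.findContours(m,cv2.RETR_EXTERNAL,cv2.CHAIN_APPROX_NONE)
    return [c for c in cs if cv2.contourArea(c)>amin]
def rect(c,ct,z):
    p=cast(c,ct.reshape(-1,2),z).astype(np.float32)
    (cx,cy),(w,h),a=cv2.minAreaRect(p)
    # angle of long axis
    if w>=h: ang=a
    else: ang=a+90
    return np.round([cx,cy,max(w,h),min(w,h),ang%180],1)
LIME=((28,120,90),(45,255,255)); PINK=((160,60,90),(179,255,255)); BLUE=((105,120,60),(125,255,255))
def tool(s):
    return Ro.from_euler('xyz',s['tcp_rot']).as_matrix(), s['eef_pos']
def delta(s,target,yaw):
    """remaining move to tool-down pose with yaw: translation in current tool axes (m), twist (rad)"""
    R,p=tool(s); Rt=Ro.from_euler('xyz',[np.pi,0,yaw]).as_matrix()
    return R.T@(np.array(target)-p)/1000, Ro.from_matrix(R.T@Rt).as_rotvec()
E
cat > m1.py <<'E'
from rig import r
from h import *
for n in("top","scene"):
    c=r.calibration(n); im,d=r.grab_frame(n)
    print(n)
    for name,k,z in(("lime",LIME,15),("green",((50,150,80),(75,255,255)),90),("red",((0,200,120),(5,255,255)),90)):
        for b in blobs(mask(im,*k),20): print(name,b.reshape(-1,2).mean(0).round(1),cv2.contourArea(b),rect(c,b,z))
    if n=="top":
        m=mask(im,(105,80,40),(125,255,140));
        for b in blobs(m,800): print("felt",b.reshape(-1,2).mean(0).round(1),rect(c,b,5))
        for nm,uv,z in(("boxFL",(206,214),80),("boxFR",(357,211),80),("hL",(241,193.5),122),("hR",(319,190.5),122),("tape",(445,104),48),("railL back",(202,36),103),("railR back",(354,32),103)): print(nm,cast(c,uv,z))
        cv2.imwrite("pics/b_box.png",cv2.resize(im[100:220,195:365,::-1],None,fx=4.6,fy=4.6,interpolation=cv2.INTER_CUBIC))
        cv2.imwrite("pics/b_parts.png",cv2.resize(im[70:310,350:520,::-1],None,fx=2.5*1,fy=2.5,interpolation=cv2.INTER_CUBIC))
E
python3 m1.py
```

```text
top
lime [417.3 209.1] 369.5 [ 422.  -252.3   77.8   39.7   99.3]
lime [413.7 135.7] 285.5 [ 625.2 -248.    77.9   34.7   97.9]
lime [171.5 124.7] 39.5 [668.9 421.6  37.7  17.3   9.8]
green [225.3 204.7] 68.5 [439.2 255.5  23.1  23.  179.8]
red [301.2 202.6] 46.5 [441.   62.9  20.4  17.9  89. ]
red [173.2 163.8] 56.5 [545.8 389.9  38.   13.2 166.3]
felt [469.6 177.5] [ 508.6 -403.5  234.8  122.2    4.1]
boxFL [[416.09212436 308.17814822]]
boxFR [[417.20715401 -80.42855878]]
hL [[464.10890698 209.47108456]]
hR [[468.27356932  16.4403899 ]]
tape [[ 703.48007802 -328.27434001]]
railL back [[876.51632136 312.72509481]]
railR back [[880.49011738 -81.19155797]]
scene
lime [231.7 236.8] 161.5 [ 628.7 -248.7   79.5   40.5   97.4]
lime [256.  190.4] 167.0 [ 422.9 -252.    76.3   40.1   99.8]
lime [530.  108.3] 79.5 [-340.5  633.9   70.2   62.7   84.3]
lime [430.7   5.8] 616.0 [-913.3  124.3  427.2  148.1  110.6]
red [434.5 278. ] 39.0 [600.9 412.4  39.1  13.5 165.1]
```

View pics/b_box.png

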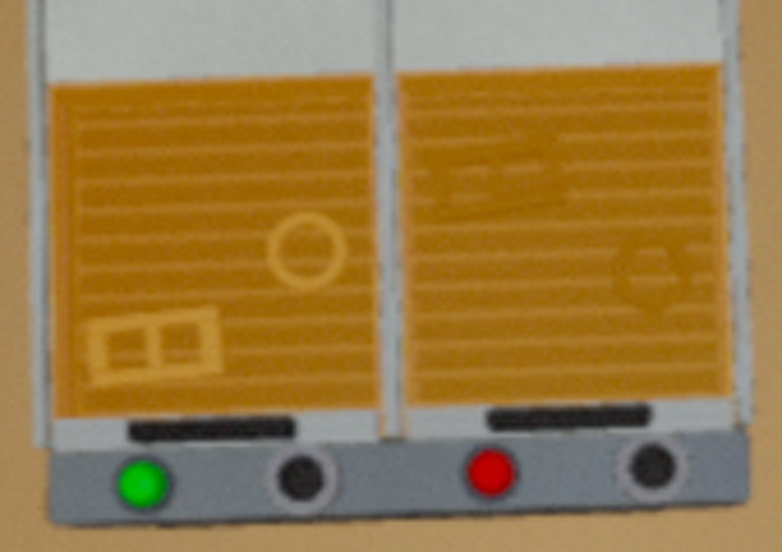

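View pics/b_parts.png

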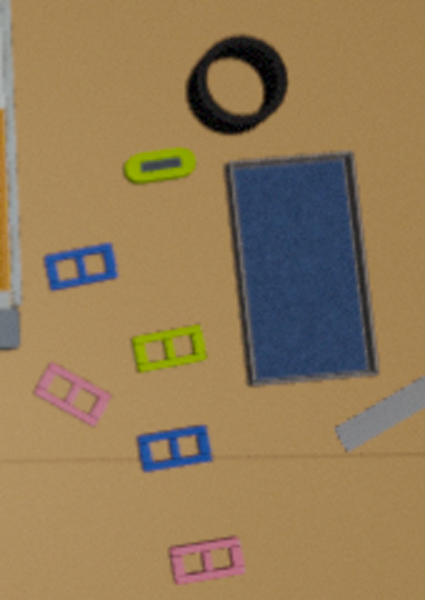

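The green lamp (225,205) is on the left bay, and the red lamp (301,203) is on the right. The finished bay holds an ivory bezel at about (228,175) and a ring at about (261,154). No cap shows through the guard so far.

The lime parts are a bezel at (417,209) and a cap at (414,136). The bezels at (382,177), (420,249), (379,227) and (433,294) are blue or pink decoys.

I'll swing to the left guard with the gripper closed.

Request:
jog_arm --moves '[{"grip":1,"translation":[0,0,0],"twist":[0,0,-0.12]},{"grip":1,"translation":[0,0,0],"twist":[0,0,-0.12]},{"grip":1,"translation":[0,0,0],"twist":[0,0,-0.12]},{"grip":1,"translation":[0,0,0],"twist":[0,0,-0.12]},{"grip":1,"translation":[0,0,0],"twist":[0,0,-0.12]},{"grip":1,"translation":[0,0,0],"twist":[0,0,-0.12]},{"grip":1,"translation":[0,0,0],"twist":[0,0,-0.12]},{"grip":1,"translation":[0,0,0],"twist":[0,0,-0.12]},{"grip":1,"translation":[0,0,0],"twist":[0,0,-0.12]},{"grip":1,"translation":[0,0,0],"twist":[0,0,-0.12]}]' --squeeze 30

```text
clock: 1.08
eef_pos: [163.6, -603.1, 231.1]
tcp_rot: [-3.141, -0.0, 1.471]
contact_force: [-0.5, -0.3, -0.5]
opening: -0.002
```

```bash
cat > go.py <<'E'
import sys
from rig import r
from h import *
s=r.sense(); x,y,z,yaw=map(float,sys.argv[1:5])
t,w=delta(s,[x,y,z],yaw); print("t",s['clock'],"pos",s['eef_pos'].round(1),"rot",s['tcp_rot'].round(3),"F",s['contact_force'].round(1),"op",round(s['opening'],3)); print("delta m",t.round(4),"twist",w.round(4))
E
python3 go.py 425 210 180 1.581
```

```text
t 1.0833 pos [ 163.6 -603.1  231.1] rot [-3.141 -0.     1.471] F [-0.5 -0.3 -0.5] op -0.002
delta m [0.8351 0.1789 0.0514] twist [-1.000e-04 -3.000e-04 -1.102e-01]
```

Request:
jog_arm --moves '[{"grip":1,"translation":[0,0,0],"twist":[0,0,-0.11]},{"grip":1,"translation":[0.036,0.012,0],"twist":[0,0,0]},{"grip":1,"translation":[0.036,0.012,0],"twist":[0,0,0]},{"grip":1,"translation":[0.036,0.012,0],"twist":[0,0,0]},{"grip":1,"translation":[0.036,0.012,0],"twist":[0,0,0]},{"grip":1,"translation":[0.036,0.012,0],"twist":[0,0,0]},{"grip":1,"translation":[0.036,0.012,0],"twist":[0,0,0]},{"grip":1,"translation":[0.036,0.012,0],"twist":[0,0,0]},{"grip":1,"translation":[0.036,0.012,0],"twist":[0,0,0]},{"grip":1,"translation":[0.036,0.012,0],"twist":[0,0,0]}]'

```text
clock: 1.92
eef_pos: [270.3, -277.1, 231.3]
tcp_rot: [3.141, 0.0, 1.574]
contact_force: [0.7, -1.1, 0.1]
opening: 0.003
```

Request:
jog_arm --moves '[{"grip":1,"translation":[0.036,0.012,0],"twist":[0,0,0]},{"grip":1,"translation":[0.036,0.012,0],"twist":[0,0,0]},{"grip":1,"translation":[0.036,0.012,0],"twist":[0,0,0]},{"grip":1,"translation":[0.036,0.012,0],"twist":[0,0,0]},{"grip":1,"translation":[0.036,0.012,0],"twist":[0,0,0]},{"grip":1,"translation":[0.036,0.012,0],"twist":[0,0,0]},{"grip":1,"translation":[0.036,0.012,0],"twist":[0,0,0]},{"grip":1,"translation":[0.036,0.012,0],"twist":[0,0,0]},{"grip":1,"translation":[0.036,0.012,0],"twist":[0,0,0]},{"grip":1,"translation":[0.036,0.012,0],"twist":[0,0,0]}]'

```text
clock: 2.75
eef_pos: [389.0, 83.8, 231.6]
tcp_rot: [3.141, -0.0, 1.575]
contact_force: [2.2, -0.7, -0.2]
opening: 0.001
```

```bash
python3 go.py 425 210 112 1.581
python3 - <<'E'
from rig import r
from h import *
c=r.calibration("wrist");im,d=r.grab_frame("wrist");cv2.imwrite("pics/c_wrist.png",im[:,:,::-1])
s=r.sense();R,p=tool(s);o=-c['R'].T@c['t'];print("cam in tool",R.T@(o-p), R.T@c['R'].T)
E
```

```text
t 2.75 pos [389.   83.8 231.6] rot [ 3.141 -0.     1.575] F [ 2.2 -0.7 -0.2] op 0.001
delta m [0.126  0.0365 0.1196] twist [ 0.0009 -0.0001 -0.0057]
cam in tool [  79.05380756   -3.24964689 -140.6989769 ] [[-6.68894356e-04 -9.46045210e-01 -3.24033970e-01]
 [ 9.99996783e-01  1.60013469e-04 -2.53143885e-03]
 [ 2.44670540e-03 -3.24034621e-01  9.46042059e-01]]
```

View pics/c_wrist.png

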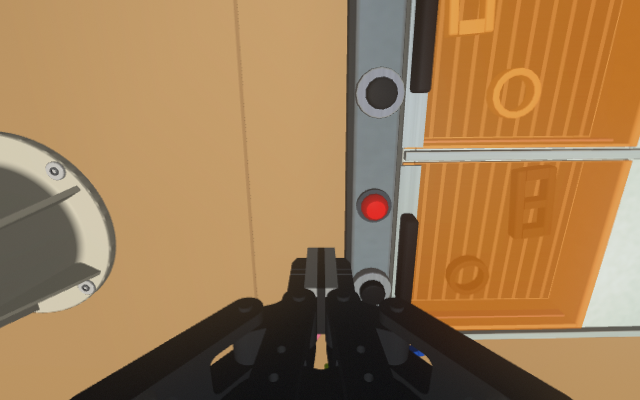

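Request:
jog_arm --moves '[{"grip":1,"translation":[0.032,0.009,0],"twist":[0,0,0]},{"grip":1,"translation":[0.032,0.009,0],"twist":[0,0,0]},{"grip":1,"translation":[0.032,0.009,0],"twist":[0,0,0]},{"grip":1,"translation":[0.03,0.009,0],"twist":[0,0,-0.006]},{"grip":1,"translation":[0,0,0.03],"twist":[0,0,0]},{"grip":1,"translation":[0,0,0.03],"twist":[0,0,0]},{"grip":1,"translation":[0,0,0.03],"twist":[0,0,0]},{"grip":1,"translation":[0,0,0.025],"twist":[0,0,0]},{"grip":1,"translation":[0,0,0.008],"twist":[0,0,0]},{"grip":1,"translation":[0,0,0],"twist":[0,0,0]}]'

```text
clock: 3.63
eef_pos: [423.0, 207.1, 106.6]
tcp_rot: [-3.138, 0.002, 1.581]
contact_force: [-0.6, 0.3, 0.2]
opening: 0.002
```

```bash
python3 go.py 450 210 108 1.581
python3 - <<'E'
from rig import r
from h import *
c=r.calibration("wrist");im,d=r.grab_frame("wrist");cv2.imwrite("pics/d_wrist.png",im[:,:,::-1])
c=r.calibration("top");im,d=r.grab_frame("top");cv2.imwrite("pics/d_top.png",cv2.resize(im[100:250,160:400,::-1],None,fx=3,fy=3))
E
```

```text
t 3.6333 pos [423.  207.1 106.6] rot [-3.138e+00  2.000e-03  1.581e+00] F [-0.6  0.3  0.2] op 0.002
delta m [ 0.0026  0.027  -0.0015] twist [-0.0037  0.0017 -0.0002]
```

View pics/d_wrist.png

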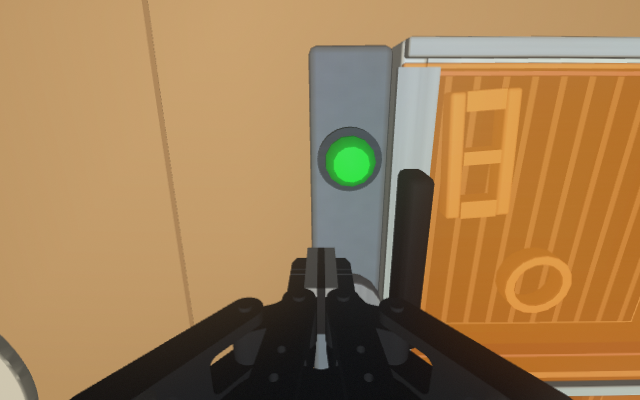

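Request:
jog_arm --moves '[{"grip":1,"translation":[0,0.01,0],"twist":[0,0,0]},{"grip":1,"translation":[0,0.01,0],"twist":[0,0,0]},{"grip":1,"translation":[0,0.02,0],"twist":[0,0,0]},{"grip":1,"translation":[0,0.025,0],"twist":[0,0,0]},{"grip":1,"translation":[0,0.025,0],"twist":[0,0,0]},{"grip":1,"translation":[0,0.025,0],"twist":[0,0,0]},{"grip":1,"translation":[0,0.025,0],"twist":[0,0,0]},{"grip":1,"translation":[0,0.025,0],"twist":[0,0,0]},{"grip":1,"translation":[0,0.025,0],"twist":[0,0,0]},{"grip":1,"translation":[0,0.01,0],"twist":[0,0,0]}]'

```text
clock: 4.57
eef_pos: [628.5, 210.0, 109.7]
tcp_rot: [3.138, -0.001, 1.58]
contact_force: [-2.4, 0.1, 1.7]
opening: 0.002
```

Request:
jog_arm --moves '[{"grip":1,"translation":[0,0.01,0],"twist":[0,0,0]},{"grip":1,"translation":[0,0.01,0],"twist":[0,0,0]},{"grip":1,"translation":[0,0.005,0],"twist":[0,0,0]},{"grip":1,"translation":[0,0.004,0],"twist":[0,0,0]}]'

```text
clock: 4.9
eef_pos: [653.4, 210.0, 108.5]
tcp_rot: [-3.141, 0.0, 1.581]
contact_force: [-1.8, -0.9, 1.7]
opening: -0.004
```

Request:
jog_arm --moves '[{"grip":1,"translation":[0,0.003,0],"twist":[0,0,0]},{"grip":1,"translation":[0,0.003,0],"twist":[0,0,0]},{"grip":1,"translation":[0,0.003,0],"twist":[0,0,0]}]'

```text
clock: 5.15
eef_pos: [662.0, 210.2, 108.4]
tcp_rot: [-3.141, 0.0, 1.581]
contact_force: [-10.4, -0.7, 2.5]
opening: -0.002
```

Request:
jog_arm --moves '[{"grip":1,"translation":[0,0.002,0],"twist":[0,0,0]},{"grip":1,"translation":[0,0.002,0],"twist":[0,0,0]},{"grip":1,"translation":[0,0.0,0],"twist":[0,0,0]}]'

```text
clock: 5.4
eef_pos: [662.1, 210.1, 108.2]
tcp_rot: [-3.133, 0.001, 1.581]
contact_force: [-17.6, -0.3, 12.7]
opening: 0.0
```

Request:
jog_arm --moves '[{"grip":1,"translation":[0,-0.01,0],"twist":[0,0,0]},{"grip":1,"translation":[0,-0.025,-0.02],"twist":[0,0,0]},{"grip":1,"translation":[0.01,-0.03,-0.04],"twist":[0,0,0]},{"grip":1,"translation":[0.01,-0.03,-0.04],"twist":[0,0,0]},{"grip":-1,"translation":[0.01,-0.03,-0.02],"twist":[0,0,0]},{"grip":-1,"translation":[0,0,0],"twist":[0,0,0]}]'

```text
clock: 5.9
eef_pos: [550.1, 237.6, 218.5]
tcp_rot: [3.137, -0.003, 1.582]
contact_force: [1.5, 0.8, -0.5]
opening: 0.27
```

```bash
cat > look.py <<'E'
import sys
from rig import r
from h import *
s=r.sense();print(s['clock'],s['eef_pos'].round(1),s['tcp_rot'].round(3),s['opening'])
for n in sys.argv[2:]:
    c=r.calibration(n);im,d=r.grab_frame(n);cv2.imwrite(f"pics/{sys.argv[1]}_{n}.png",im[:,:,::-1]); np.savez(f"pics/{sys.argv[1]}_{n}.npz",im=im,d=d,**c)
E
python3 look.py e wrist top
```

```text
5.9 [550.1 237.6 218.5] [ 3.137e+00 -3.000e-03  1.582e+00] 0.26992943768693345
```

View pics/e_wrist.png

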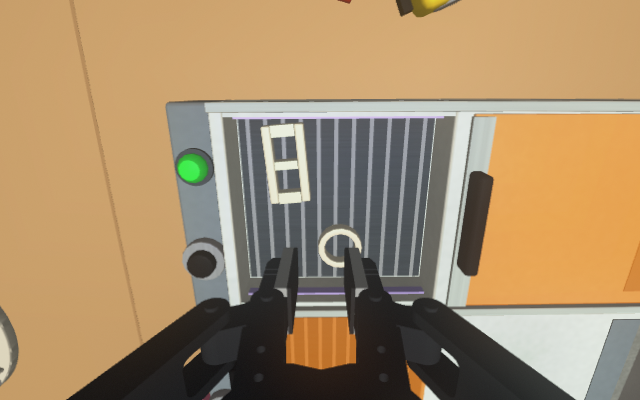

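View pics/e_top.png

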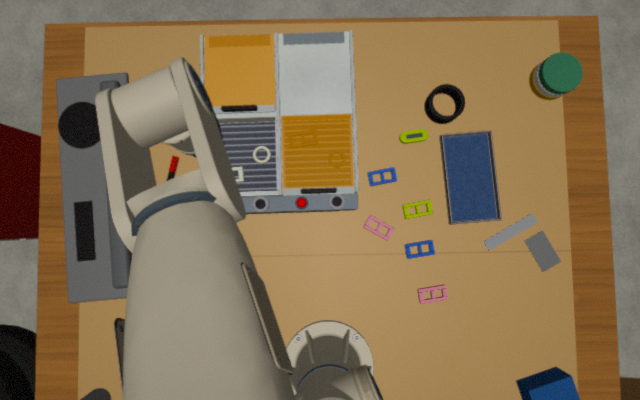

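Run:
```python
from h import *
z=np.load("pics/e_wrist.npz");im=z['im'];c={k:z[k] for k in z.files}
for k in('fx','fy','cx','cy','k1'):c[k]=float(c[k])
m=mask(im,(15,20,150),(35,110,255)); m[:,:230]=0;m[:105]=0;m[285:]=0
m[:,440:]=0
for b in blobs(m,150): print(b.reshape(-1,2).mean(0).round(1),rect(c,b,64))
for nm,uv,h in(("pocket BL",(223,117),95),("pocket BR far",(457,113),95),("front wall bot R",(240,305),95),("far R",(440,303),95),("handle",(481,183),122)): print(nm,cast(c,uv,h).round(1))
lamp=blobs(mask(im,(50,150,80),(75,255,255)),50)
for b in lamp: print("lamp",rect(c,b,92))
z=np.load("pics/e_top.npz");im=z['im'];c={k:z[k] for k in z.files}
for k in('fx','fy','cx','cy','k1'):c[k]=float(c[k])
print("ring top",cast(c,(261.5,154.5),64), "handle", cast(c,[(222,108.5),(257,107.5)],122))
```

```text
[337.6 245.8] [568.7 170.1  44.3  40.3  44.6]
[285.9 165.6] [516.6 255.4  75.5  39.2  95.3]
pocket BL [[469.9 301.5]]
pocket BR far [[659.3 306.8]]
front wall bot R [[471.2 120.9]]
far R [[669.4 124.7]]
handle [[674.5 255.7]]
lamp [439.1 258.2  25.   24.8  82.6]
ring top [[570.91058081 166.45368934]] handle [[678.71987181 256.21095746]
 [679.72640244 168.38947746]]
```

Request:
jog_arm --moves '[{"grip":-0.15,"translation":[0.009,-0.016,0.02],"twist":[0,0,-0.04]},{"grip":-0.15,"translation":[0.009,-0.016,0.02],"twist":[0,0,-0.041]},{"grip":-0.15,"translation":[0,0,0.02],"twist":[0,0,0]},{"grip":-0.15,"translation":[0,0,0.02],"twist":[0,0,0]},{"grip":-0.15,"translation":[0,0,0],"twist":[0,0,0]},{"grip":-0.15,"translation":[0,0,0],"twist":[0,0,0]}]'

```text
clock: 6.5
eef_pos: [519.3, 251.8, 132.0]
tcp_rot: [-3.139, 0.001, 1.661]
contact_force: [0.9, 0.4, 0.2]
opening: 0.575
```

```bash
python3 go.py 517.5 255 52 1.663; python3 look.py f wrist
```

```text
t 6.5 pos [519.3 251.8 132. ] rot [-3.139e+00  1.000e-03  1.661e+00] F [0.9 0.4 0.2] op 0.575
delta m [ 0.0035 -0.0012  0.08  ] twist [-0.0029  0.0013 -0.0016]
6.5 [519.3 251.8 132. ] [-3.139e+00  1.000e-03  1.661e+00] 0.57544933899086
```

View pics/f_wrist.png

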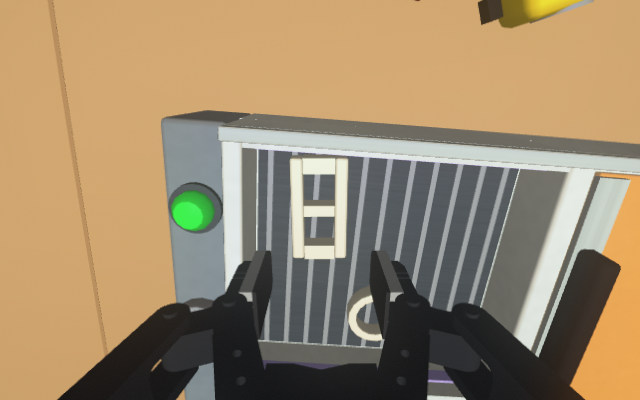

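Request:
jog_arm --moves '[{"grip":-0.15,"translation":[0.0035,-0.0005,0.02],"twist":[0,0,0]},{"grip":-0.15,"translation":[0,0,0.02],"twist":[0,0,0]},{"grip":-0.15,"translation":[0,0,0.02],"twist":[0,0,0]},{"grip":-0.15,"translation":[0,0,0.01],"twist":[0,0,0]},{"grip":-0.15,"translation":[0,0,0.005],"twist":[0,0,0]},{"grip":-0.15,"translation":[0,0,0],"twist":[0,0,0]}]'

```text
clock: 7.05
eef_pos: [518.9, 255.8, 58.5]
tcp_rot: [-3.141, 0.0, 1.662]
contact_force: [1.0, -0.4, -0.0]
opening: 0.576
```

Request:
jog_arm --moves '[{"grip":-0.15,"translation":[0,0,0.004],"twist":[0,0,0]},{"grip":-0.15,"translation":[0,0,0.003],"twist":[0,0,0]},{"grip":-0.15,"translation":[0,0,0],"twist":[0,0,0]}]'

```text
clock: 7.3
eef_pos: [519.0, 256.0, 52.0]
tcp_rot: [3.141, -0.0, 1.662]
contact_force: [0.1, -0.0, -0.5]
opening: 0.575
```

```bash
python3 look.py g wrist
```

```text
7.3 [519. 256.  52.] [ 3.141 -0.     1.662] 0.5745024210047819
```

View pics/g_wrist.png

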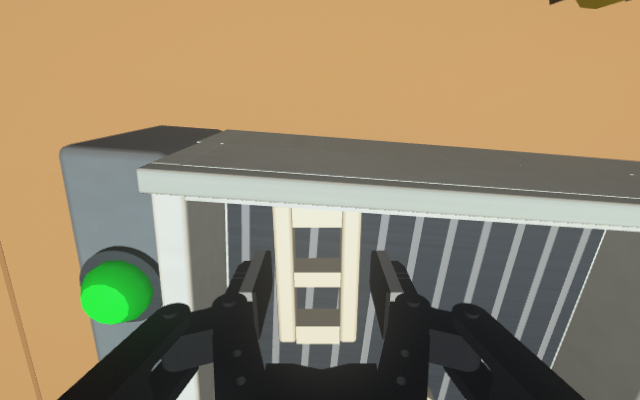

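Request:
jog_arm --moves '[{"grip":-0.15,"translation":[0,0,0.003],"twist":[0,0,0]},{"grip":-0.15,"translation":[0,0,0.002],"twist":[0,0,0]},{"grip":-0.15,"translation":[0,0,0],"twist":[0,0,0]}]'

```text
clock: 7.6
eef_pos: [519.1, 256.3, 48.2]
tcp_rot: [3.141, -0.0, 1.662]
contact_force: [-3.6, -1.3, 17.2]
opening: 0.575
```

Request:
jog_arm --moves '[{"grip":1,"translation":[0,0,0],"twist":[0,0,0]},{"grip":1,"translation":[0,0,0],"twist":[0,0,0]},{"grip":1,"translation":[0,0,0],"twist":[0,0,0]},{"grip":1,"translation":[0,0,0],"twist":[0,0,0]},{"grip":1,"translation":[0,0,0],"twist":[0,0,0]}]' --squeeze 40

```text
clock: 8.02
eef_pos: [519.8, 256.6, 48.7]
tcp_rot: [3.139, -0.001, 1.662]
contact_force: [-2.8, -0.9, 19.5]
opening: 0.457
```

Request:
jog_arm --moves '[{"grip":1,"translation":[0,0,-0.005],"twist":[0,0,0]},{"grip":1,"translation":[0,0,-0.015],"twist":[0,0,0]},{"grip":1,"translation":[0,0,-0.025],"twist":[0,0,0]},{"grip":1,"translation":[0,0,-0.025],"twist":[0,0,0]},{"grip":1,"translation":[0,0,-0.025],"twist":[0,0,0]},{"grip":1,"translation":[0,0,-0.025],"twist":[0,0,0]},{"grip":1,"translation":[0,0,-0.01],"twist":[0,0,0]},{"grip":1,"translation":[0,0,0],"twist":[0,0,0]}]'

```text
clock: 8.68
eef_pos: [520.1, 256.6, 179.1]
tcp_rot: [3.137, -0.002, 1.662]
contact_force: [0.1, -0.0, -0.7]
opening: 0.458
```

```bash
python3 look.py h wrist;python3 go.py 455 -400 120 1.645
```

```text
8.6833 [520.1 256.6 179.1] [ 3.137e+00 -2.000e-03  1.662e+00] 0.4575372314186487
t 8.7333 pos [519.1 256.1 177.2] rot [ 3.140e+00 -1.000e-03  1.662e+00] F [ 0.3  0.5 -1.2] op 0.461
delta m [-0.6476 -0.1236  0.0565] twist [ 0.0018 -0.0007  0.0168]
```

View pics/h_wrist.png

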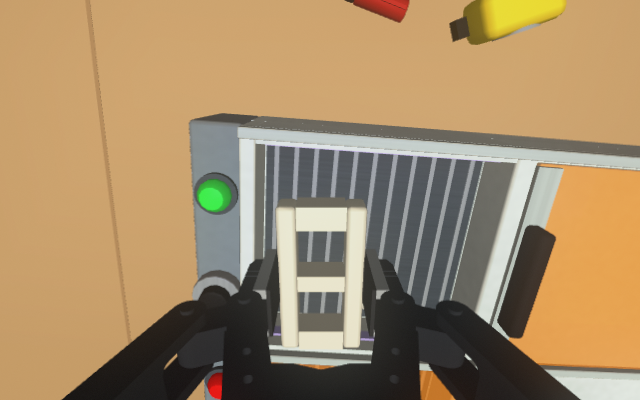

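Request:
jog_arm --moves '[{"grip":1,"translation":[-0.0324,-0.0062,0],"twist":[0,0,0]},{"grip":1,"translation":[-0.0324,-0.0062,0],"twist":[0,0,0]},{"grip":1,"translation":[-0.0324,-0.0062,0],"twist":[0,0,0]},{"grip":1,"translation":[-0.0324,-0.0062,0],"twist":[0,0,0]},{"grip":1,"translation":[-0.0324,-0.0062,0],"twist":[0,0,0]},{"grip":1,"translation":[-0.0324,-0.0062,0],"twist":[0,0,0]},{"grip":1,"translation":[-0.0324,-0.0062,0],"twist":[0,0,0]},{"grip":1,"translation":[-0.0324,-0.0062,0],"twist":[0,0,0]},{"grip":1,"translation":[-0.0324,-0.0062,0],"twist":[0,0,0]},{"grip":1,"translation":[-0.0324,-0.0062,0],"twist":[0,0,0]}]'

```text
clock: 9.57
eef_pos: [484.8, -73.7, 174.7]
tcp_rot: [-3.139, -0.001, 1.662]
contact_force: [0.9, 0.5, -0.6]
opening: 0.456
```

Request:
jog_arm --moves '[{"grip":1,"translation":[-0.0324,-0.0062,0],"twist":[0,0,0]},{"grip":1,"translation":[-0.0324,-0.0062,0],"twist":[0,0,0]},{"grip":1,"translation":[-0.0324,-0.0062,0],"twist":[0,0,0]},{"grip":1,"translation":[-0.0324,-0.0062,0],"twist":[0,0,0]},{"grip":1,"translation":[-0.0324,-0.0062,0],"twist":[0,0,0]},{"grip":1,"translation":[-0.0324,-0.0062,0],"twist":[0,0,0]},{"grip":1,"translation":[-0.0324,-0.0062,0],"twist":[0,0,0]},{"grip":1,"translation":[-0.0324,-0.0062,0],"twist":[0,0,0]},{"grip":1,"translation":[-0.0324,-0.0062,0],"twist":[0,0,0.017]},{"grip":1,"translation":[0,0,0],"twist":[0,0,0]}]'

```text
clock: 10.4
eef_pos: [456.1, -372.4, 174.5]
tcp_rot: [-3.14, 0.001, 1.641]
contact_force: [0.8, 1.5, -0.0]
opening: 0.457
```

```bash
python3 look.py i wrist;python3 go.py 455 -400 60 1.645
```

```text
10.4 [ 456.1 -372.4  174.5] [-3.140e+00  1.000e-03  1.641e+00] 0.4572723073271776
t 10.45 pos [ 456.  -369.8  174.3] rot [-3.140e+00 -1.000e-03  1.641e+00] F [-0.4  0.5 -0.1] op 0.455
delta m [-0.0302 -0.0029  0.1142] twist [-0.002  -0.0014 -0.0035]
```

View pics/i_wrist.png

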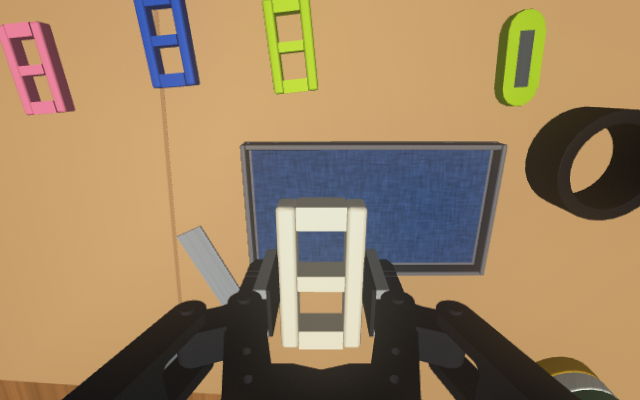

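Request:
jog_arm --moves '[{"grip":1,"translation":[-0.015,-0.001,0.025],"twist":[0,0,0]},{"grip":1,"translation":[-0.015,-0.001,0.03],"twist":[0,0,0]},{"grip":1,"translation":[0,0,0.03],"twist":[0,0,0]},{"grip":1,"translation":[0,0,0.03],"twist":[0,0,0]},{"grip":1,"translation":[0,0,0.025],"twist":[0,0,0]},{"grip":1,"translation":[0,0,0.015],"twist":[0,0,0]},{"grip":1,"translation":[0,0,0],"twist":[0,0,0]},{"grip":1,"translation":[0,0,0],"twist":[0,0,0]}]'

```text
clock: 11.12
eef_pos: [456.6, -396.1, 20.0]
tcp_rot: [-3.139, -0.003, 1.645]
contact_force: [0.1, -0.5, 0.1]
opening: 0.455
```

```bash
python3 look.py j wrist;python3 go.py 455 -400 4.5 1.645
```

```text
11.1167 [ 456.6 -396.1   20. ] [-3.139e+00 -3.000e-03  1.645e+00] 0.4547159506066261
t 11.1667 pos [ 457.4 -397.    21.3] rot [-3.141e+00 -1.000e-03  1.645e+00] F [ 0.4  0.  -0.4] op 0.456
delta m [-0.0028 -0.0026  0.0168] twist [-0.0009 -0.001   0.0004]
```

View pics/j_wrist.png

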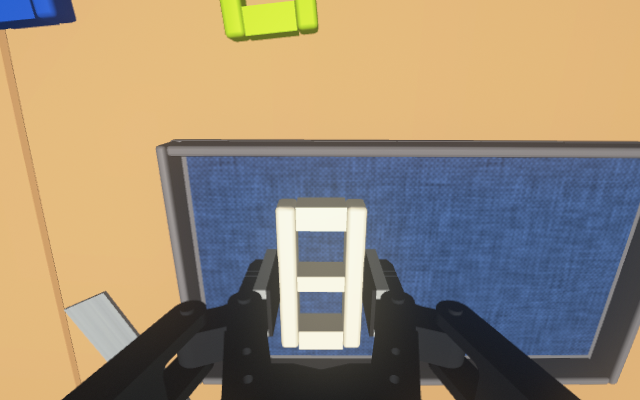

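Request:
jog_arm --moves '[{"grip":1,"translation":[0,0,0.007],"twist":[0,0,0]},{"grip":1,"translation":[0,0,0.005],"twist":[0,0,0]},{"grip":1,"translation":[0,0,0.002],"twist":[0,0,0]},{"grip":1,"translation":[0,0,0],"twist":[0,0,0]}]'

```text
clock: 11.5
eef_pos: [457.4, -397.7, 7.5]
tcp_rot: [-3.141, -0.0, 1.645]
contact_force: [-0.8, 0.8, -0.8]
opening: 0.458
```

Request:
jog_arm --moves '[{"grip":1,"translation":[0,0,0.001],"twist":[0,0,0]},{"grip":1,"translation":[0,0,0.001],"twist":[0,0,0]},{"grip":1,"translation":[0,0,0],"twist":[0,0,0]}]'

```text
clock: 11.75
eef_pos: [457.6, -398.0, 5.7]
tcp_rot: [3.141, 0.0, 1.645]
contact_force: [-0.5, -0.1, -0.9]
opening: 0.453
```

Request:
jog_arm --moves '[{"grip":1,"translation":[0,0,0.001],"twist":[0,0,0]},{"grip":1,"translation":[0,0,0.001],"twist":[0,0,0]},{"grip":1,"translation":[0,0,0],"twist":[0,0,0]}]'

```text
clock: 12.0
eef_pos: [457.6, -398.0, 3.7]
tcp_rot: [3.141, 0.0, 1.645]
contact_force: [0.4, 0.1, -0.1]
opening: 0.461
```

Request:
jog_arm --moves '[{"grip":-0.2,"translation":[0,0,0],"twist":[0,0,0]},{"grip":-0.2,"translation":[0,0,0],"twist":[0,0,0]},{"grip":-0.2,"translation":[0,0,0],"twist":[0,0,0]},{"grip":-0.2,"translation":[0,0,-0.01],"twist":[0,0,0]},{"grip":-0.2,"translation":[0,0,-0.02],"twist":[0,0,0]},{"grip":-0.2,"translation":[0,0,-0.035],"twist":[0,0,0]},{"grip":-0.2,"translation":[0,0,-0.035],"twist":[0,0,0]},{"grip":-0.2,"translation":[0,0,-0.035],"twist":[0,0,0]},{"grip":-0.2,"translation":[0,0,-0.035],"twist":[0,0,0]}]'

```text
clock: 12.75
eef_pos: [457.3, -397.7, 176.1]
tcp_rot: [3.141, 0.0, 1.645]
contact_force: [0.1, -0.2, 0.1]
opening: 0.603
```

```bash
python3 look.py k wrist;python3 go.py 570 168 180 1.581
```

```text
12.75 [ 457.3 -397.7  176.1] [3.141 0.    1.645] 0.6034169886272575
t 12.8 pos [ 460.1 -400.2  183.4] rot [3.135 0.007 1.645] F [ 2.1 -1.9  5.1] op 0.601
delta m [5.585e-01 1.516e-01 5.000e-04] twist [0.0071 0.0067 0.0638]
```

View pics/k_wrist.png

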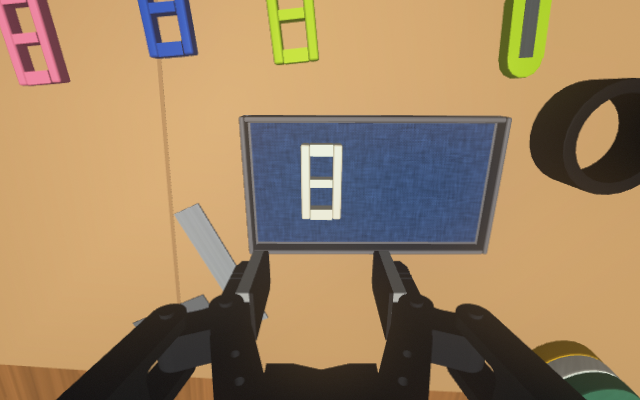

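Request:
jog_arm --moves '[{"grip":-0.45,"translation":[0.03,0.008,0],"twist":[0,0,0]},{"grip":-0.45,"translation":[0.03,0.008,0],"twist":[0,0,0]},{"grip":-0.45,"translation":[0.03,0.008,0],"twist":[0,0,0]},{"grip":-0.45,"translation":[0.03,0.008,0],"twist":[0,0,0]},{"grip":-0.45,"translation":[0.03,0.008,0],"twist":[0,0,0]},{"grip":-0.45,"translation":[0.03,0.008,0],"twist":[0,0,0]},{"grip":-0.45,"translation":[0.03,0.008,0],"twist":[0,0,0]},{"grip":-0.45,"translation":[0.03,0.008,0],"twist":[0,0,0]},{"grip":-0.45,"translation":[0.03,0.008,0],"twist":[0,0,0]},{"grip":-0.45,"translation":[0.03,0.008,0],"twist":[0,0,0]}]'

```text
clock: 13.63
eef_pos: [515.2, -91.3, 174.3]
tcp_rot: [3.141, 0.0, 1.645]
contact_force: [0.5, 0.3, 1.0]
opening: 0.723
```

Request:
jog_arm --moves '[{"grip":-0.45,"translation":[0.03,0.008,0],"twist":[0,0,0]},{"grip":-0.45,"translation":[0.03,0.008,0],"twist":[0,0,0]},{"grip":-0.45,"translation":[0.03,0.008,0],"twist":[0,0,0]},{"grip":-0.45,"translation":[0.03,0.008,0],"twist":[0,0,0]},{"grip":-0.45,"translation":[0.03,0.008,0],"twist":[0,0,0]},{"grip":-0.45,"translation":[0.03,0.008,0],"twist":[0,0,0]},{"grip":-0.45,"translation":[0.02,0.008,0],"twist":[0,0,0.06]},{"grip":-0.45,"translation":[0,0,0],"twist":[0,0,0]},{"grip":-0.45,"translation":[0,0,0],"twist":[0,0,0]}]'

```text
clock: 14.38
eef_pos: [556.2, 111.7, 174.0]
tcp_rot: [3.141, 0.0, 1.587]
contact_force: [0.3, -1.0, -0.7]
opening: 0.728
```

```bash
python3 look.py l wrist;python3 go.py 570 168 110 1.581
cat > ring.py <<'E'
import sys
from h import *
z=np.load(sys.argv[1]);im=z['im'];c={k:z[k] for k in z.files}
for k in('fx','fy','cx','cy','k1'):c[k]=float(c[k])
m=mask(im,(15,20,150),(35,110,255)); 
for b in blobs(m,150): print(b.reshape(-1,2).mean(0).round(1),rect(c,b,float(sys.argv[2])))
E
python3 ring.py pics/l_wrist.npz 64
```

```text
14.3833 [556.2 111.7 174. ] [3.141 0.    1.587] 0.7277495522656792
t 14.4333 pos [555.9 110.8 173.8] rot [-3.141  0.     1.587] F [-0.3 -0.8  0.4] op 0.724
delta m [0.057  0.015  0.0638] twist [-0.0002  0.0003  0.0057]
[341.1 128.4] [570.5 167.7  44.3  44.3  90.5]
```

View pics/l_wrist.png

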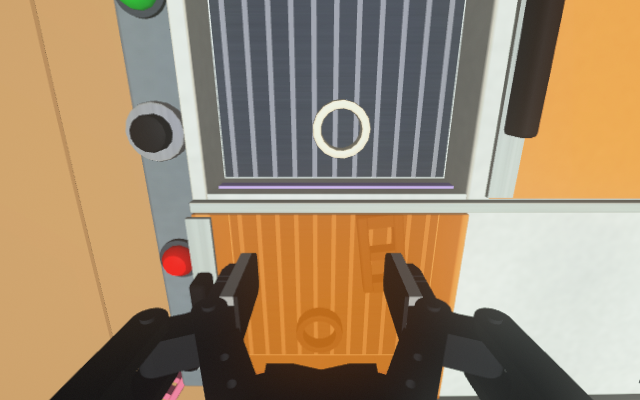

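Request:
jog_arm --moves '[{"grip":-0.45,"translation":[0.029,0.007,0],"twist":[0,0,0]},{"grip":-0.45,"translation":[0.028,0.008,0],"twist":[0,0,0]},{"grip":-0.45,"translation":[0,0,0.025],"twist":[0,0,0]},{"grip":-0.45,"translation":[0,0,0.025],"twist":[0,0,0]},{"grip":-0.45,"translation":[0,0,0.025],"twist":[0,0,0]},{"grip":-0.45,"translation":[0,0,0.025],"twist":[0,0,0]},{"grip":-0.45,"translation":[0,0,0.01],"twist":[0,0,0]},{"grip":-0.45,"translation":[0,0,0.005],"twist":[0,0,0]},{"grip":-0.45,"translation":[0,0,0],"twist":[0,0,0]}]'

```text
clock: 15.18
eef_pos: [570.1, 167.1, 58.3]
tcp_rot: [-3.14, 0.0, 1.584]
contact_force: [0.5, -0.0, 0.5]
opening: 0.726
```

```bash
python3 look.py m wrist;python3 go.py 570.5 167.7 51 1.581; python3 ring.py pics/m_wrist.npz 64
```

```text
15.1833 [570.1 167.1  58.3] [-3.14   0.     1.584] 0.72581868552589
t 15.2333 pos [570.8 167.4  59.2] rot [3.141 0.    1.584] F [0.  0.2 0.3] op 0.722
delta m [ 0.0003 -0.0003  0.0082] twist [0.0002 0.     0.0032]
[323.4 267.5] [570.4 169.2  44.3  44.3  90.8]
[576.2 206.9] [685.4 201.3  43.    2.5  91. ]
[ 44.2 194.5] [443.3 191.8 158.6   1.9  90.9]
[611.7  71.2] [684.3 260.   51.7   2.6  91.1]
```

View pics/m_wrist.png

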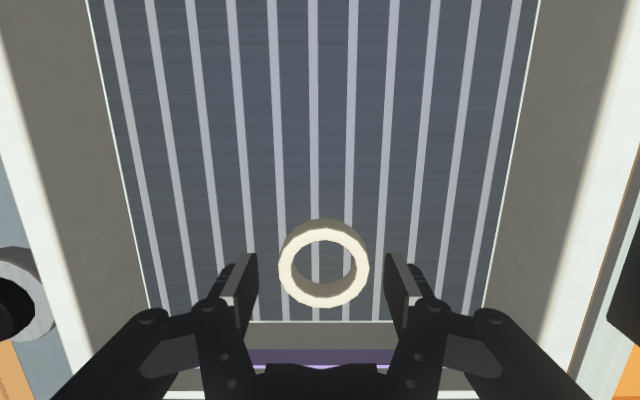

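Request:
jog_arm --moves '[{"grip":-0.45,"translation":[0.001,0,0.005],"twist":[0,0,0]},{"grip":-0.45,"translation":[0,0,0.0025],"twist":[0,0,0]},{"grip":1,"translation":[0,0,0],"twist":[0,0,0]},{"grip":1,"translation":[0,0,0],"twist":[0,0,0]},{"grip":1,"translation":[0,0,0],"twist":[0,0,0]},{"grip":1,"translation":[0,0,0],"twist":[0,0,0]},{"grip":1,"translation":[0,0,0],"twist":[0,0,0]},{"grip":1,"translation":[0,0,0],"twist":[0,0,0]}]' --squeeze 40

```text
clock: 15.9
eef_pos: [570.7, 169.1, 52.0]
tcp_rot: [3.141, -0.0, 1.585]
contact_force: [-0.4, -0.6, 6.1]
opening: 0.51
```

Request:
jog_arm --moves '[{"grip":1,"translation":[0,0,-0.005],"twist":[0,0,0]},{"grip":1,"translation":[0,0,-0.015],"twist":[0,0,0]},{"grip":1,"translation":[0,0,-0.025],"twist":[0,0,0]},{"grip":1,"translation":[0,0,-0.025],"twist":[0,0,0]},{"grip":1,"translation":[0,0,-0.025],"twist":[0,0,0]},{"grip":1,"translation":[0,0,-0.025],"twist":[0,0,0]},{"grip":1,"translation":[0,0,-0.01],"twist":[0,0,0]},{"grip":1,"translation":[0,0,0],"twist":[0,0,0]}]'

```text
clock: 16.57
eef_pos: [572.0, 169.5, 184.1]
tcp_rot: [3.137, -0.001, 1.585]
contact_force: [1.2, -0.3, -0.9]
opening: 0.509
```

```bash
python3 look.py n wrist;python3 go.py 545 -397 178 1.645
```

```text
16.5667 [572.  169.5 184.1] [ 3.137e+00 -1.000e-03  1.585e+00] 0.5091186080711955
t 16.6167 pos [571.  169.2 182.1] rot [ 3.139e+00 -1.000e-03  1.585e+00] F [-0.3  0.3 -1. ] op 0.513
delta m [-0.5658 -0.034   0.0036] twist [ 0.0023 -0.0006 -0.0601]
```

View pics/n_wrist.png

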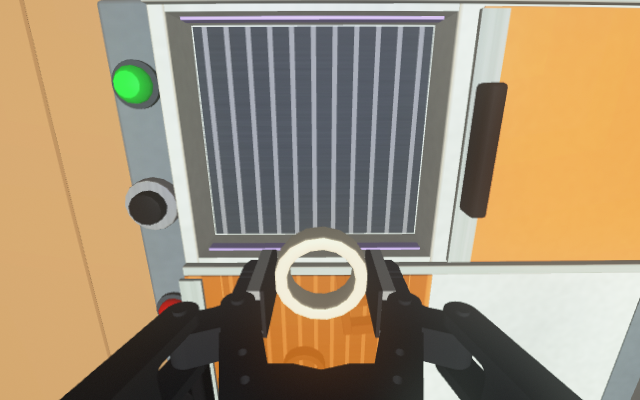

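Request:
jog_arm --moves '[{"grip":1,"translation":[-0.03,-0.002,0],"twist":[0,0,0]},{"grip":1,"translation":[-0.03,-0.002,0],"twist":[0,0,0]},{"grip":1,"translation":[-0.03,-0.002,0],"twist":[0,0,0]},{"grip":1,"translation":[-0.03,-0.002,0],"twist":[0,0,0]},{"grip":1,"translation":[-0.03,-0.002,0],"twist":[0,0,0]},{"grip":1,"translation":[-0.03,-0.002,0],"twist":[0,0,0]},{"grip":1,"translation":[-0.03,-0.002,0],"twist":[0,0,0]},{"grip":1,"translation":[-0.03,-0.002,0],"twist":[0,0,0]},{"grip":1,"translation":[-0.03,-0.002,0],"twist":[0,0,0]},{"grip":1,"translation":[-0.03,-0.002,0],"twist":[0,0,0]}]'

```text
clock: 17.45
eef_pos: [553.2, -132.4, 179.1]
tcp_rot: [-3.139, -0.001, 1.585]
contact_force: [-0.4, -1.1, -0.0]
opening: 0.515
```

Request:
jog_arm --moves '[{"grip":1,"translation":[-0.03,-0.002,0],"twist":[0,0,0]},{"grip":1,"translation":[-0.03,-0.002,0],"twist":[0,0,0]},{"grip":1,"translation":[-0.03,-0.002,0],"twist":[0,0,0]},{"grip":1,"translation":[-0.03,-0.002,0],"twist":[0,0,0]},{"grip":1,"translation":[-0.03,-0.002,0],"twist":[0,0,0]},{"grip":1,"translation":[-0.03,-0.002,0],"twist":[0,0,0]},{"grip":1,"translation":[-0.03,-0.002,0],"twist":[0,0,0]},{"grip":1,"translation":[-0.03,-0.002,0],"twist":[0,0,0]},{"grip":1,"translation":[-0.02,0,0],"twist":[0,0,-0.06]},{"grip":1,"translation":[0,0,0],"twist":[0,0,0]}]'

```text
clock: 18.28
eef_pos: [541.0, -394.8, 178.6]
tcp_rot: [-3.14, -0.0, 1.645]
contact_force: [-0.9, -0.2, 0.1]
opening: 0.51
```

```bash
python3 look.py o wrist;python3 go.py 545 -397 20 1.645
```

```text
18.2833 [ 541.  -394.8  178.6] [-3.14  -0.     1.645] 0.5097387036992665
t 18.3333 pos [ 541.  -392.7  178.6] rot [-3.139e+00 -2.000e-03  1.643e+00] F [-0.5  0.4 -0.5] op 0.513
delta m [-0.0048  0.004   0.1586] twist [-0.0023 -0.0017 -0.0022]
```

View pics/o_wrist.png

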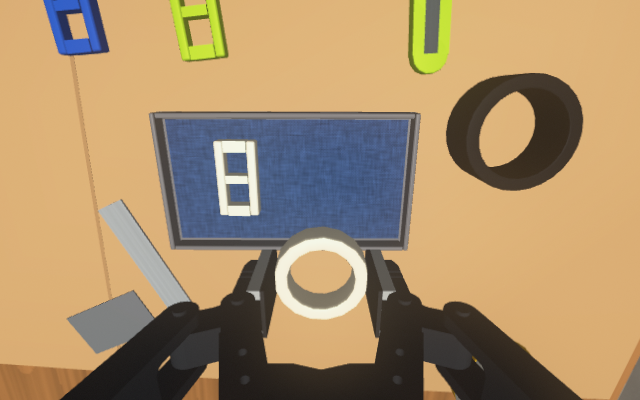

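Request:
jog_arm --moves '[{"grip":1,"translation":[-0.002,0.004,0.025],"twist":[0,0,0]},{"grip":1,"translation":[0,0,0.03],"twist":[0,0,0]},{"grip":1,"translation":[0,0,0.03],"twist":[0,0,0]},{"grip":1,"translation":[0,0,0.03],"twist":[0,0,0]},{"grip":1,"translation":[0,0,0.025],"twist":[0,0,0]},{"grip":1,"translation":[0,0,0.015],"twist":[0,0,0]},{"grip":1,"translation":[0,0,0.008],"twist":[0,0,0]},{"grip":1,"translation":[0,0,0.005],"twist":[0,0,0]},{"grip":1,"translation":[0,0,0],"twist":[0,0,0]},{"grip":1,"translation":[0,0,0],"twist":[0,0,0]}]'

```text
clock: 19.17
eef_pos: [547.1, -393.4, 14.1]
tcp_rot: [3.141, 0.001, 1.645]
contact_force: [-0.4, 0.3, -0.6]
opening: 0.511
```

Request:
jog_arm --moves '[{"grip":1,"translation":[0,0,0.002],"twist":[0,0,0]},{"grip":1,"translation":[0,0,0.002],"twist":[0,0,0]},{"grip":1,"translation":[0,0,0],"twist":[0,0,0]}]'

```text
clock: 19.42
eef_pos: [546.6, -393.4, 9.7]
tcp_rot: [3.141, 0.001, 1.645]
contact_force: [-0.6, 0.5, -0.4]
opening: 0.511
```

Request:
jog_arm --moves '[{"grip":1,"translation":[0,0,0.002],"twist":[0,0,0]},{"grip":1,"translation":[0,0,0.001],"twist":[0,0,0]},{"grip":1,"translation":[0,0,0],"twist":[0,0,0]}]'

```text
clock: 19.67
eef_pos: [546.6, -393.4, 7.0]
tcp_rot: [3.141, 0.0, 1.645]
contact_force: [-2.1, 0.5, 7.2]
opening: 0.51
```

Request:
jog_arm --moves '[{"grip":-0.3,"translation":[0,0,0],"twist":[0,0,0]},{"grip":-0.3,"translation":[0,0,0],"twist":[0,0,0]},{"grip":-0.3,"translation":[0,0,0],"twist":[0,0,0]},{"grip":-0.3,"translation":[0,0,-0.01],"twist":[0,0,0]},{"grip":-0.3,"translation":[0,0,-0.02],"twist":[0,0,0]},{"grip":-0.3,"translation":[0,0,-0.035],"twist":[0,0,0]},{"grip":-0.3,"translation":[0,0,-0.035],"twist":[0,0,0]},{"grip":-0.3,"translation":[0,0,-0.035],"twist":[0,0,0]},{"grip":-0.3,"translation":[0,0,-0.035],"twist":[0,0,0]},{"grip":-0.3,"translation":[0,0,0],"twist":[0,0,0]}]'

```text
clock: 20.5
eef_pos: [549.6, -395.5, 184.9]
tcp_rot: [3.133, 0.007, 1.645]
contact_force: [1.5, -1.0, -0.0]
opening: 0.652
```

```bash
python3 look.py p wrist top scene;python3 go.py 460 -320 178 1.71
python3 - <<'E'
from h import *
for n in("wrist","top","scene"):
    z=np.load(f"pics/p_{n}.npz");im=z['im'];c={k:z[k] for k in z.files}
    for k in('fx','fy','cx','cy','k1'):c[k]=float(c[k])
    for b in blobs(mask(im,*LIME),100): print(n,b.reshape(-1,2).mean(0).round(1),rect(c,b,14))
E
```

```text
20.5 [ 549.6 -395.5  184.9] [3.133 0.007 1.645] 0.651912379507321
t 20.65 pos [ 546.3 -393.1  176.7] rot [3.141 0.    1.645] F [ 0.2 -0.2 -0.2] op 0.647
delta m [ 0.0793 -0.0806 -0.0014] twist [ 0.0006  0.0005 -0.0652]
wrist [416.   31.5] [ 624.4 -259.6   57.4   35.3   97.9]
wrist [188.4  27. ] [ 425.2 -268.3   46.8   42.    99.4]
top [417.1 209. ] [ 422.1 -252.6   78.    39.7  100.3]
top [413.7 135.7] [ 625.3 -248.3   77.9   34.1   97.3]
scene [231.5 237.4] [ 628.2 -249.2   79.6   40.5   97.4]
scene [256.2 190.5] [ 423.5 -252.1   76.5   43.3   99.1]
scene [425.9   6.5] [-884.4  101.5  491.3  189.8  110.5]
```

View pics/p_wrist.png

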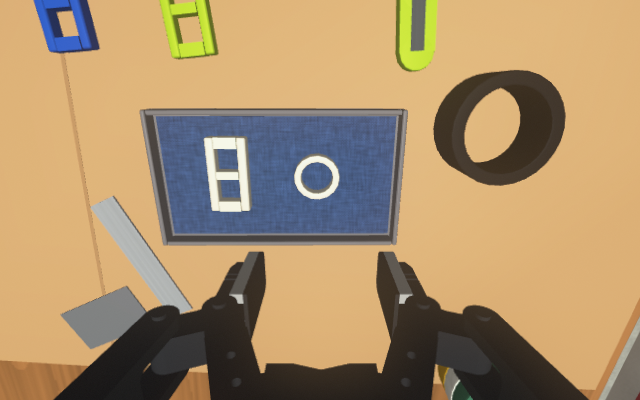

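Request:
jog_arm --moves '[{"grip":-0.2,"translation":[0.022,0.0215,0],"twist":[0,0,0]},{"grip":-0.2,"translation":[0.022,0.0215,0],"twist":[0,0,0]},{"grip":-0.2,"translation":[0.022,0.0215,0],"twist":[0,0,0]},{"grip":-0.2,"translation":[0.021,0.0215,0],"twist":[0,0,-0.055]},{"grip":-0.2,"translation":[0,0,0],"twist":[0,0,0]},{"grip":-0.2,"translation":[0,0,0],"twist":[0,0,0]}]'

```text
clock: 21.15
eef_pos: [625.6, -298.2, 174.1]
tcp_rot: [-3.139, -0.002, 1.702]
contact_force: [-0.3, -0.7, 0.1]
opening: 0.6
```

```bash
python3 look.py q wrist;cat > lime.py <<'E'
import sys
from h import *
n=sys.argv[1];h=float(sys.argv[2])
z=np.load(f"pics/{n}.npz");im=z['im'];c={k:z[k] for k in z.files}
for k in('fx','fy','cx','cy','k1'):c[k]=float(c[k])
for b in blobs(cv2.morphologyEx(mask(im,*LIME),cv2.MORPH_CLOSE,np.ones((3,3))),100): print(b.reshape(-1,2).mean(0).round(1),rect(c,b,h),b.reshape(-1,2).min(0))
E
python3 lime.py q_wrist 15; python3 go.py 625 -248 60 1.70
```

```text
21.15 [ 625.6 -298.2  174.1] [-3.139e+00 -2.000e-03  1.702e+00] 0.59956944698154
[327.5 129.3] [ 624.4 -248.7   77.8   31.5   97.4] [311  87]
[111.2 104.3] [ 425.3 -252.2   75.5   45.3   99.9] [78 62]
t 21.2 pos [ 624.9 -299.3  174.3] rot [-3.139e+00 -1.000e-03  1.701e+00] F [-0.6 -0.4  0.1] op 0.601
delta m [0.0507 0.007  0.1144] twist [-0.0028 -0.0014  0.0007]
```

View pics/q_wrist.png

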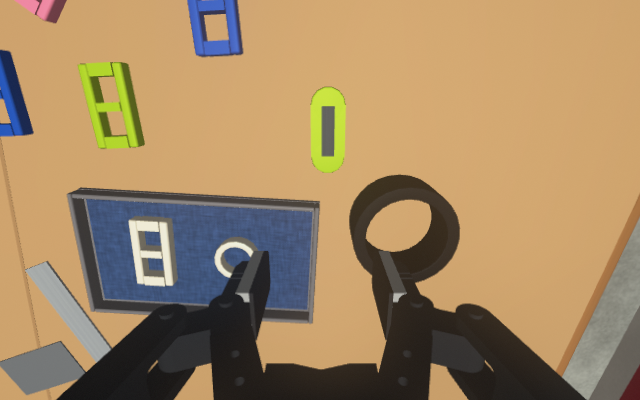

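The lime cap at (328,129) is round-ended with a dark strip, so it is the wait_cap. The lime two-window frame at (111,104) is the wait_bezel. The blue frame at (215,25), a second blue at the left edge and the pink one at (40,5) are decoys. Next I grasp the cap.

Request:
jog_arm --moves '[{"grip":-0.2,"translation":[0.025,0.003,0],"twist":[0,0,0]},{"grip":-0.2,"translation":[0.0255,0.0035,0],"twist":[0,0,0]},{"grip":-0.2,"translation":[0,0,0.03],"twist":[0,0,0]},{"grip":-0.2,"translation":[0,0,0.03],"twist":[0,0,0]},{"grip":-0.2,"translation":[0,0,0.03],"twist":[0,0,0]},{"grip":-0.2,"translation":[0,0,0.03],"twist":[0,0,0]},{"grip":-0.2,"translation":[0,0,0.02],"twist":[0,0,0]},{"grip":-0.2,"translation":[0,0,0.012],"twist":[0,0,0]},{"grip":-0.2,"translation":[0,0,0],"twist":[0,0,0]},{"grip":-0.2,"translation":[0,0,0],"twist":[0,0,0]}]'

```text
clock: 22.03
eef_pos: [625.0, -249.7, 23.9]
tcp_rot: [-3.14, -0.0, 1.699]
contact_force: [0.4, 0.3, 1.1]
opening: 0.599
```

```bash
python3 look.py s wrist;python3 lime.py s_wrist 16; python3 go.py 624.5 -248.5 2.5 1.70
```

```text
22.0333 [ 625.  -249.7   23.9] [-3.14  -0.     1.699] 0.5993546415438166
[321.  247.9] [ 623.9 -247.5   77.7   31.9   97.6] [290 184]
t 22.0833 pos [ 626.  -249.9   25. ] rot [3.141e+00 1.000e-03 1.699e+00] F [0.9 0.1 0.1] op 0.6
delta m [ 0.0016 -0.0013  0.0225] twist [ 0.0007  0.0005 -0.001 ]
```

View pics/s_wrist.png

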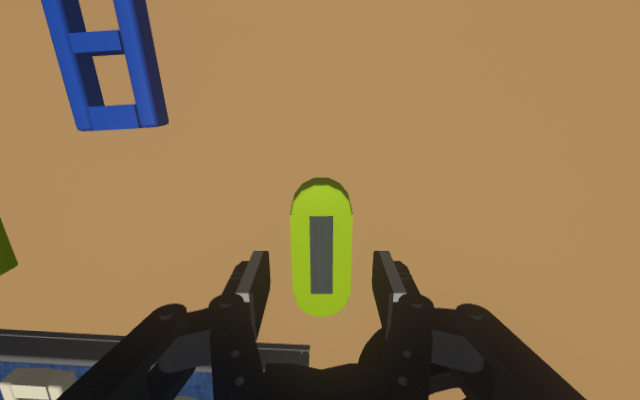

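Request:
jog_arm --moves '[{"grip":-0.2,"translation":[0.002,-0.001,0.01],"twist":[0,0,0]},{"grip":-0.2,"translation":[0,0,0.008],"twist":[0,0,0]},{"grip":-0.2,"translation":[0,0,0.004],"twist":[0,0,0]},{"grip":-0.2,"translation":[0,0,0],"twist":[0,0,0]}]'

```text
clock: 22.42
eef_pos: [623.7, -246.9, 1.2]
tcp_rot: [-3.14, -0.001, 1.7]
contact_force: [-0.0, 0.0, -0.6]
opening: 0.598
```

Request:
jog_arm --moves '[{"grip":1,"translation":[0,0,0],"twist":[0,0,0]},{"grip":1,"translation":[0,0,0],"twist":[0,0,0]},{"grip":1,"translation":[0,0,0],"twist":[0,0,0]},{"grip":1,"translation":[0,0,0],"twist":[0,0,0]},{"grip":1,"translation":[0,0,0],"twist":[0,0,0]},{"grip":1,"translation":[0,0,0],"twist":[0,0,0]}]' --squeeze 40

```text
clock: 22.92
eef_pos: [624.6, -247.4, 2.5]
tcp_rot: [3.141, 0.0, 1.7]
contact_force: [-0.3, 0.3, 2.4]
opening: 0.364
```

Request:
jog_arm --moves '[{"grip":1,"translation":[0,0,-0.005],"twist":[0,0,0]},{"grip":1,"translation":[0,0,-0.015],"twist":[0,0,0]},{"grip":1,"translation":[0,0,-0.03],"twist":[0,0,0]},{"grip":1,"translation":[0,0,-0.03],"twist":[0,0,0]},{"grip":1,"translation":[0,0,-0.03],"twist":[0,0,0]},{"grip":1,"translation":[0,0,-0.03],"twist":[0,0,0]},{"grip":1,"translation":[0,0,-0.03],"twist":[0,0,0]},{"grip":1,"translation":[0,0,-0.01],"twist":[0,0,0]},{"grip":1,"translation":[0,0,0],"twist":[0,0,0]}]'

```text
clock: 23.67
eef_pos: [626.2, -248.0, 186.5]
tcp_rot: [3.136, 0.003, 1.7]
contact_force: [0.0, 0.1, -1.4]
opening: 0.361
```

```bash
python3 look.py t wrist; python3 go.py 610 210 180 1.581
```

```text
23.6667 [ 626.2 -248.   186.5] [3.136e+00 3.000e-03 1.700e+00] 0.3610807408496504
t 23.7167 pos [ 625.  -247.5  183.8] rot [3.139e+00 1.000e-03 1.700e+00] F [-0.7  0.1 -1.6] op 0.365
delta m [0.4556 0.044  0.0033] twist [0.0026 0.0012 0.1188]
```

View pics/t_wrist.png

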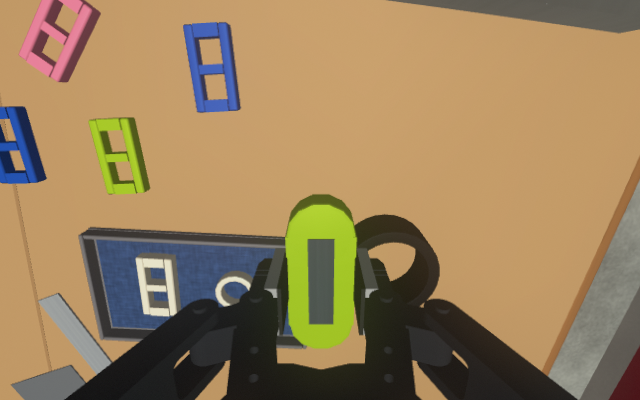

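Request:
jog_arm --moves '[{"grip":1,"translation":[0.029,0.003,0],"twist":[0,0,0]},{"grip":1,"translation":[0.029,0.003,0],"twist":[0,0,0]},{"grip":1,"translation":[0.029,0.003,0],"twist":[0,0,0]},{"grip":1,"translation":[0.029,0.003,0],"twist":[0,0,0]},{"grip":1,"translation":[0.029,0.003,0],"twist":[0,0,0]},{"grip":1,"translation":[0.029,0.003,0],"twist":[0,0,0]},{"grip":1,"translation":[0.029,0.003,0],"twist":[0,0,0]},{"grip":1,"translation":[0.029,0.003,0],"twist":[0,0,0]},{"grip":1,"translation":[0.029,0.003,0],"twist":[0,0,0]},{"grip":1,"translation":[0.029,0.003,0],"twist":[0,0,0]}]'

```text
clock: 24.55
eef_pos: [615.2, 45.5, 179.7]
tcp_rot: [-3.138, -0.0, 1.7]
contact_force: [0.4, 0.5, -0.6]
opening: 0.365
```

Request:
jog_arm --moves '[{"grip":1,"translation":[0.029,0.003,0],"twist":[0,0,0]},{"grip":1,"translation":[0.029,0.003,0],"twist":[0,0,0]},{"grip":1,"translation":[0.029,0.003,0],"twist":[0,0,0]},{"grip":1,"translation":[0.029,0.003,0],"twist":[0,0,0]},{"grip":1,"translation":[0.029,0.003,0],"twist":[0,0,0]},{"grip":1,"translation":[0.015,0,0],"twist":[0,0,0.06]},{"grip":1,"translation":[0,0,0],"twist":[0,0,0.058]},{"grip":1,"translation":[0,0,0],"twist":[0,0,0]}]'

```text
clock: 25.22
eef_pos: [609.5, 205.6, 179.5]
tcp_rot: [-3.138, 0.001, 1.581]
contact_force: [-0.2, -0.0, -0.7]
opening: 0.362
```

```bash
python3 look.py u wrist; python3 go.py 610 207 60 1.581
```

```text
25.2167 [609.5 205.6 179.5] [-3.138e+00  1.000e-03  1.581e+00] 0.3623217204435955
t 25.2667 pos [609.8 204.8 179.9] rot [-3.138e+00  1.000e-03  1.584e+00] F [ 0.3 -1.6 -0.7] op 0.365
delta m [0.0024 0.0007 0.1199] twist [-0.0034  0.0013  0.0028]
```

View pics/u_wrist.png

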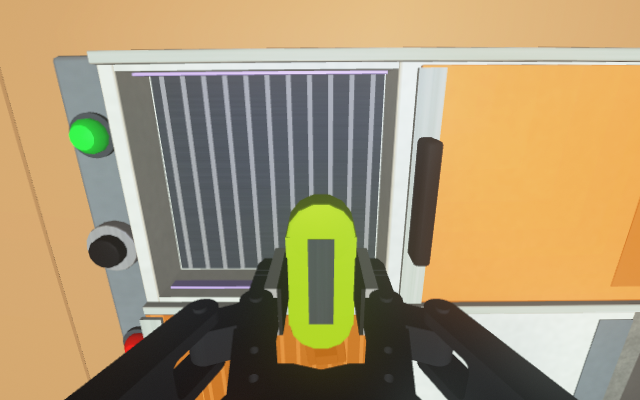

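Request:
jog_arm --moves '[{"grip":1,"translation":[0.002,0,0.02],"twist":[0,0,0]},{"grip":1,"translation":[0,0,0.03],"twist":[0,0,0]},{"grip":1,"translation":[0,0,0.03],"twist":[0,0,0]},{"grip":1,"translation":[0,0,0.02],"twist":[0,0,0]},{"grip":1,"translation":[0,0,0.012],"twist":[0,0,0]},{"grip":1,"translation":[0,0,0.006],"twist":[0,0,0]},{"grip":1,"translation":[0,0,0],"twist":[0,0,0]},{"grip":1,"translation":[0,0,0],"twist":[0,0,0]}]'

```text
clock: 25.93
eef_pos: [611.6, 206.6, 64.6]
tcp_rot: [3.141, -0.0, 1.582]
contact_force: [-1.5, 0.0, 0.2]
opening: 0.361
```

Request:
jog_arm --moves '[{"grip":1,"translation":[0,0,0.004],"twist":[0,0,0]},{"grip":1,"translation":[0,0,0.002],"twist":[0,0,0]},{"grip":1,"translation":[0,0,0],"twist":[0,0,0]}]'

```text
clock: 26.18
eef_pos: [611.4, 206.9, 58.6]
tcp_rot: [3.141, -0.0, 1.582]
contact_force: [-0.5, 0.6, -1.0]
opening: 0.361
```

Request:
jog_arm --moves '[{"grip":1,"translation":[0,0,0.003],"twist":[0,0,0]},{"grip":1,"translation":[0,0,0.002],"twist":[0,0,0]},{"grip":1,"translation":[0,0,0],"twist":[0,0,0]}]'

```text
clock: 26.43
eef_pos: [610.9, 206.7, 52.9]
tcp_rot: [-3.141, 0.0, 1.582]
contact_force: [0.1, 0.1, -0.7]
opening: 0.363
```

Request:
jog_arm --moves '[{"grip":1,"translation":[0,0,0.001],"twist":[0,0,0]},{"grip":1,"translation":[0,0,0.001],"twist":[0,0,0]},{"grip":1,"translation":[0,0,0],"twist":[0,0,0]}]'

```text
clock: 26.68
eef_pos: [611.1, 206.8, 52.5]
tcp_rot: [-3.142, -0.0, 1.582]
contact_force: [-4.3, -1.5, 12.0]
opening: 0.363
```

Request:
jog_arm --moves '[{"grip":-0.05,"translation":[0,0,0],"twist":[0,0,0]},{"grip":-0.05,"translation":[0,0,0],"twist":[0,0,0]},{"grip":-0.05,"translation":[0,0,0],"twist":[0,0,0]},{"grip":-0.05,"translation":[0,0,-0.01],"twist":[0,0,0]},{"grip":-0.05,"translation":[0,0,-0.02],"twist":[0,0,0]},{"grip":-0.05,"translation":[0,0,-0.03],"twist":[0,0,0]},{"grip":-0.05,"translation":[0,0,-0.03],"twist":[0,0,0]},{"grip":-0.05,"translation":[0,0,-0.035],"twist":[0,0,0]},{"grip":-0.05,"translation":[-0.01,0,0],"twist":[0,0,0]},{"grip":-0.05,"translation":[0,0,0],"twist":[0,0,0]}]'

```text
clock: 27.52
eef_pos: [612.7, 196.3, 179.2]
tcp_rot: [3.137, -0.001, 1.582]
contact_force: [-0.7, -0.2, -0.3]
opening: 0.524
```

```bash
python3 look.py v wrist top; python3 lime.py v_wrist 66;python3 lime.py v_top 14; python3 go.py 425 -305 178 1.735
```

```text
27.5167 [612.7 196.3 179.2] [ 3.137e+00 -1.000e-03  1.582e+00] 0.523517221573448
[318.3 182.9] [609.8 206.3  79.6  31.7  91.6] [299 137]
[417.3 209.1] [ 422.  -252.3   77.4   39.7  100.3] [403 200]
t 27.6167 pos [610.8 196.5 176. ] rot [-3.141  0.     1.581] F [-0.1 -0.2 -0.7] op 0.525
delta m [-0.4995 -0.1911 -0.0019] twist [-0.0004 -0.     -0.1538]
```

View pics/v_wrist.png

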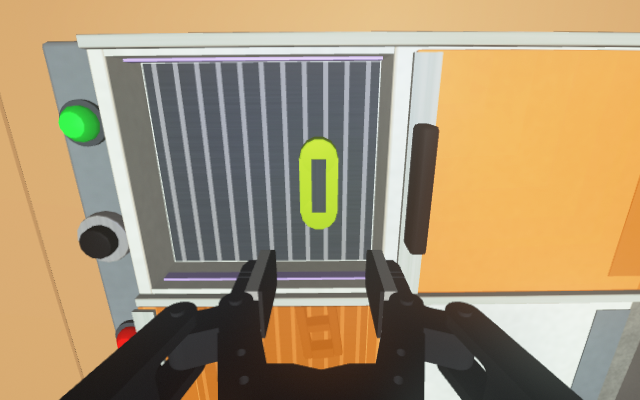

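Request:
jog_arm --moves '[{"grip":-0.2,"translation":[-0.028,-0.0107,0],"twist":[0,0,0]},{"grip":-0.2,"translation":[-0.028,-0.0107,0],"twist":[0,0,0]},{"grip":-0.2,"translation":[-0.028,-0.0107,0],"twist":[0,0,0]},{"grip":-0.2,"translation":[-0.028,-0.0107,0],"twist":[0,0,0]},{"grip":-0.2,"translation":[-0.028,-0.0107,0],"twist":[0,0,0]},{"grip":-0.2,"translation":[-0.028,-0.0107,0],"twist":[0,0,0]},{"grip":-0.2,"translation":[-0.028,-0.0107,0],"twist":[0,0,0]},{"grip":-0.2,"translation":[-0.028,-0.0107,0],"twist":[0,0,0]},{"grip":-0.2,"translation":[-0.028,-0.0107,0],"twist":[0,0,0]},{"grip":-0.2,"translation":[-0.028,-0.0107,0],"twist":[0,0,0]}]'

```text
clock: 28.45
eef_pos: [505.7, -85.1, 174.7]
tcp_rot: [-3.139, -0.001, 1.582]
contact_force: [0.3, 0.1, -0.2]
opening: 0.599
```

Request:
jog_arm --moves '[{"grip":-0.2,"translation":[-0.028,-0.0107,0],"twist":[0,0,0]},{"grip":-0.2,"translation":[-0.028,-0.0107,0],"twist":[0,0,0]},{"grip":-0.2,"translation":[-0.028,-0.0107,0],"twist":[0,0,0]},{"grip":-0.2,"translation":[-0.028,-0.0107,0],"twist":[0,0,0]},{"grip":-0.2,"translation":[-0.028,-0.0107,0],"twist":[0,0,0]},{"grip":-0.2,"translation":[-0.028,-0.0107,0],"twist":[0,0,0]},{"grip":-0.2,"translation":[-0.028,-0.0107,0],"twist":[0,0,0]},{"grip":-0.2,"translation":[-0.02,-0.0,0],"twist":[0,0,-0.075]},{"grip":-0.2,"translation":[0,0,0],"twist":[0,0,-0.075]},{"grip":-0.2,"translation":[0,0,0],"twist":[0,0,0]}]'

```text
clock: 29.28
eef_pos: [433.9, -301.6, 174.7]
tcp_rot: [-3.14, -0.002, 1.733]
contact_force: [-0.0, 0.6, -0.1]
opening: 0.601
```

```bash
python3 look.py w wrist; python3 lime.py w_wrist 14; python3 go.py 422.5 -252.3 25 1.735
```

```text
29.2833 [ 433.9 -301.6  174.7] [-3.140e+00 -2.000e-03  1.733e+00] 0.6007229568378009
[315.9 127.8] [ 420.3 -253.    76.1   39.5   99.9] [294  87]
t 29.3333 pos [ 434.  -300.9  174.8] rot [-3.14e+00 -2.00e-03  1.73e+00] F [ 0.   0.1 -0. ] op 0.599
delta m [ 0.0495 -0.0034  0.1499] twist [-0.0018 -0.0021 -0.0055]
```

View pics/w_wrist.png

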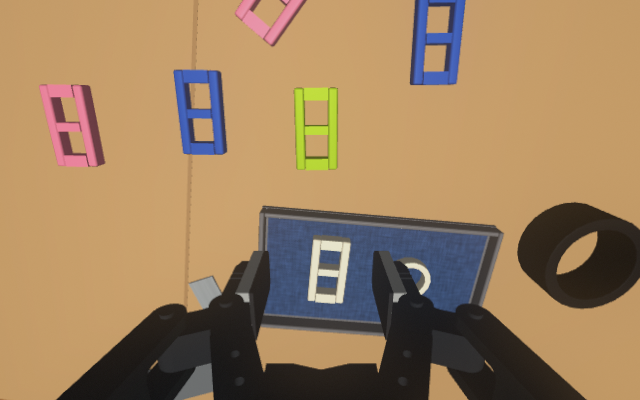

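The lime bezel is at (316,128). The blue frames at (200,112) and (438,40) and the pink ones at (72,125) and (270,18) are decoys, ruled out by colour.

Request:
jog_arm --moves '[{"grip":-0.2,"translation":[0.025,-0.002,0],"twist":[0,0,-0.005]},{"grip":-0.2,"translation":[0.0245,-0.002,0],"twist":[0,0,0]},{"grip":-0.2,"translation":[0,0,0.03],"twist":[0,0,0]},{"grip":-0.2,"translation":[0,0,0.03],"twist":[0,0,0]},{"grip":-0.2,"translation":[0,0,0.03],"twist":[0,0,0]},{"grip":-0.2,"translation":[0,0,0.03],"twist":[0,0,0]},{"grip":-0.2,"translation":[0,0,0.02],"twist":[0,0,0]},{"grip":-0.2,"translation":[0,0,0.012],"twist":[0,0,0]},{"grip":-0.2,"translation":[0,0,0],"twist":[0,0,0]},{"grip":-0.2,"translation":[0,0,0],"twist":[0,0,0]}]'

```text
clock: 30.17
eef_pos: [422.1, -251.8, 23.4]
tcp_rot: [-3.14, -0.002, 1.736]
contact_force: [-0.6, 0.4, 0.3]
opening: 0.599
```

```bash
python3 look.py x wrist; python3 lime.py x_wrist 14; python3 go.py 421.5 -252.5 2 1.737
```

```text
30.1667 [ 422.1 -251.8   23.4] [-3.140e+00 -2.000e-03  1.736e+00] 0.599010927605671
[318.2 247.3] [ 420.  -250.8   78.    39.1   99.7] [279 185]
t 30.2167 pos [ 422.8 -252.4   24.3] rot [-3.141e+00 -1.000e-03  1.736e+00] F [ 0.5 -0.1  1.3] op 0.597
delta m [ 0.0001 -0.0013  0.0223] twist [-0.0005 -0.0006 -0.0009]
```

View pics/x_wrist.png

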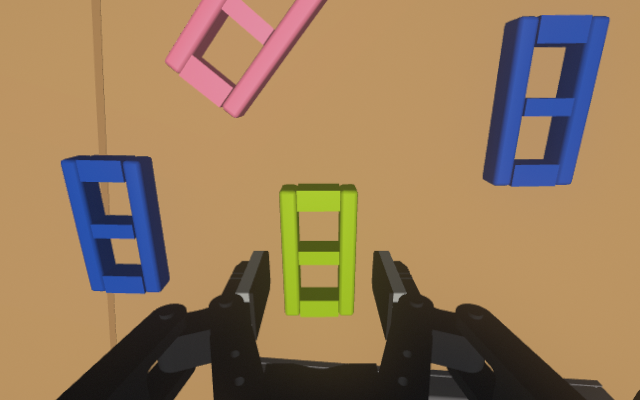

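Request:
jog_arm --moves '[{"grip":-0.2,"translation":[0.0015,-0.001,0.01],"twist":[0,0,0]},{"grip":-0.2,"translation":[0,0,0.008],"twist":[0,0,0]},{"grip":-0.2,"translation":[0,0,0.004],"twist":[0,0,0]},{"grip":-0.2,"translation":[0,0,0],"twist":[0,0,0]}]'

```text
clock: 30.55
eef_pos: [421.0, -251.3, 1.4]
tcp_rot: [-3.141, -0.001, 1.737]
contact_force: [-0.0, -0.4, 0.3]
opening: 0.602
```

Request:
jog_arm --moves '[{"grip":1,"translation":[0,0,0],"twist":[0,0,0]},{"grip":1,"translation":[0,0,0],"twist":[0,0,0]},{"grip":1,"translation":[0,0,0],"twist":[0,0,0]},{"grip":1,"translation":[0,0,0],"twist":[0,0,0]},{"grip":1,"translation":[0,0,0],"twist":[0,0,0]},{"grip":1,"translation":[0,0,0],"twist":[0,0,0]}]' --squeeze 40

```text
clock: 31.05
eef_pos: [421.6, -251.7, 2.2]
tcp_rot: [3.141, 0.0, 1.737]
contact_force: [-0.2, 0.2, 0.5]
opening: 0.453
```

Request:
jog_arm --moves '[{"grip":1,"translation":[0,0,-0.005],"twist":[0,0,0]},{"grip":1,"translation":[0,0,-0.015],"twist":[0,0,0]},{"grip":1,"translation":[0,0,-0.03],"twist":[0,0,0]},{"grip":1,"translation":[0,0,-0.03],"twist":[0,0,0]},{"grip":1,"translation":[0,0,-0.03],"twist":[0,0,0]},{"grip":1,"translation":[0,0,-0.03],"twist":[0,0,0]},{"grip":1,"translation":[0,0,-0.03],"twist":[0,0,0]},{"grip":1,"translation":[0,0,-0.01],"twist":[0,0,0]},{"grip":1,"translation":[0,0,0],"twist":[0,0,0]}]'

```text
clock: 31.8
eef_pos: [423.0, -252.6, 185.0]
tcp_rot: [3.137, 0.004, 1.737]
contact_force: [0.8, 0.5, -0.7]
opening: 0.456
```

```bash
python3 look.py y wrist; python3 go.py 528 207 180 1.581
```

```text
31.8 [ 423.  -252.6  185. ] [3.137 0.004 1.737] 0.45635057014692704
t 31.85 pos [ 422. -252.  183.] rot [3.140e+00 2.000e-03 1.737e+00] F [-0.  -0.3 -0.8] op 0.455
delta m [0.4352 0.1804 0.0026] twist [0.002  0.0015 0.1558]
```

View pics/y_wrist.png

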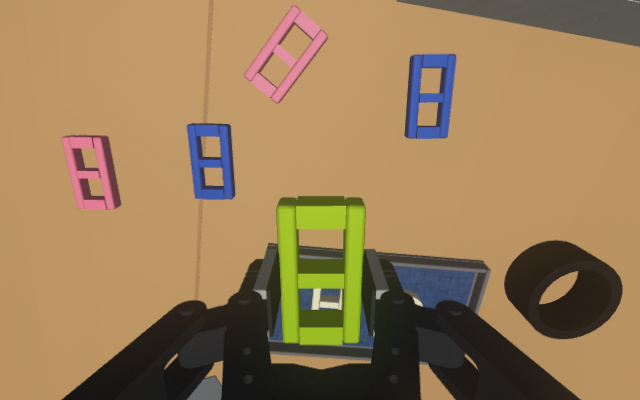

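Request:
jog_arm --moves '[{"grip":1,"translation":[0.0275,0.0113,0],"twist":[0,0,0]},{"grip":1,"translation":[0.0275,0.0113,0],"twist":[0,0,0]},{"grip":1,"translation":[0.0275,0.0113,0],"twist":[0,0,0]},{"grip":1,"translation":[0.0275,0.0113,0],"twist":[0,0,0]},{"grip":1,"translation":[0.0275,0.0113,0],"twist":[0,0,0]},{"grip":1,"translation":[0.0275,0.0113,0],"twist":[0,0,0]},{"grip":1,"translation":[0.0275,0.0113,0],"twist":[0,0,0]},{"grip":1,"translation":[0.0275,0.0113,0],"twist":[0,0,0]},{"grip":1,"translation":[0.0275,0.0113,0],"twist":[0,0,0]},{"grip":1,"translation":[0.0275,0.0113,0],"twist":[0,0,0]}]'

```text
clock: 32.68
eef_pos: [486.3, 39.6, 179.9]
tcp_rot: [-3.138, -0.0, 1.737]
contact_force: [0.1, 0.2, -0.5]
opening: 0.458
```

Request:
jog_arm --moves '[{"grip":1,"translation":[0.0275,0.0113,0],"twist":[0,0,0]},{"grip":1,"translation":[0.0275,0.0113,0],"twist":[0,0,0]},{"grip":1,"translation":[0.0275,0.0113,0],"twist":[0,0,0]},{"grip":1,"translation":[0.0275,0.0113,0],"twist":[0,0,0]},{"grip":1,"translation":[0.0275,0.0113,0],"twist":[0,0,0]},{"grip":1,"translation":[0.022,0.0113,0],"twist":[0,0,0.078]},{"grip":1,"translation":[0,0,0],"twist":[0,0,0.078]},{"grip":1,"translation":[0,0,0],"twist":[0,0,0]}]'

```text
clock: 33.35
eef_pos: [526.9, 207.6, 179.4]
tcp_rot: [-3.138, 0.001, 1.579]
contact_force: [-0.5, -0.3, -1.3]
opening: 0.457
```

```bash
python3 look.py z wrist; python3 go.py 528 207 66 1.581
```

```text
33.35 [526.9 207.6 179.4] [-3.138e+00  1.000e-03  1.579e+00] 0.45696407098124403
t 33.4 pos [526.7 206.7 179.7] rot [-3.138e+00  2.000e-03  1.583e+00] F [-0.6 -0.3 -0.9] op 0.458
delta m [0.0005 0.0017 0.1137] twist [-0.0037  0.0015  0.0022]
```

View pics/z_wrist.png

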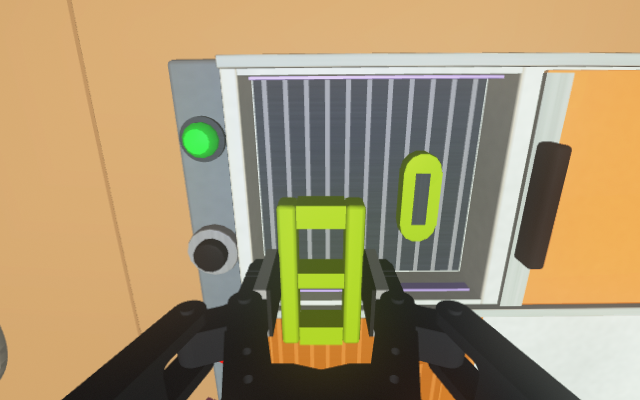

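Request:
jog_arm --moves '[{"grip":1,"translation":[0.0,0.001,0.02],"twist":[0,0,0]},{"grip":1,"translation":[0,0,0.03],"twist":[0,0,0]},{"grip":1,"translation":[0,0,0.03],"twist":[0,0,0]},{"grip":1,"translation":[0,0,0.02],"twist":[0,0,0]},{"grip":1,"translation":[0,0,0.012],"twist":[0,0,0]},{"grip":1,"translation":[0,0,0.008],"twist":[0,0,0]},{"grip":1,"translation":[0,0,0.003],"twist":[0,0,0]},{"grip":1,"translation":[0,0,0],"twist":[0,0,0]}]'

```text
clock: 34.07
eef_pos: [529.0, 206.4, 58.9]
tcp_rot: [-3.141, 0.0, 1.581]
contact_force: [-0.0, -0.1, -0.5]
opening: 0.453
```

Request:
jog_arm --moves '[{"grip":1,"translation":[0,0,0.003],"twist":[0,0,0]},{"grip":1,"translation":[0,0,0.001],"twist":[0,0,0]},{"grip":1,"translation":[0,0,0],"twist":[0,0,0]}]'

```text
clock: 34.32
eef_pos: [529.5, 206.9, 55.8]
tcp_rot: [3.141, -0.0, 1.581]
contact_force: [0.3, -0.3, -0.9]
opening: 0.454
```

Request:
jog_arm --moves '[{"grip":1,"translation":[0,0,0.002],"twist":[0,0,0]},{"grip":1,"translation":[0,0,0.001],"twist":[0,0,0]},{"grip":1,"translation":[0,0,0],"twist":[0,0,0]}]'

```text
clock: 34.57
eef_pos: [529.2, 206.8, 52.3]
tcp_rot: [3.141, -0.0, 1.581]
contact_force: [-0.3, 0.0, -0.8]
opening: 0.456
```

Request:
jog_arm --moves '[{"grip":1,"translation":[0,0,0.001],"twist":[0,0,0]},{"grip":1,"translation":[0,0,0],"twist":[0,0,0]}]'

```text
clock: 34.73
eef_pos: [529.3, 206.8, 52.2]
tcp_rot: [3.141, -0.0, 1.581]
contact_force: [-3.1, -1.8, 12.5]
opening: 0.453
```

Request:
jog_arm --moves '[{"grip":-0.15,"translation":[0,0,0],"twist":[0,0,0]},{"grip":-0.15,"translation":[0,0,0],"twist":[0,0,0]},{"grip":-0.15,"translation":[0,0,0],"twist":[0,0,0]},{"grip":-0.15,"translation":[0,0,-0.01],"twist":[0,0,0]},{"grip":-0.15,"translation":[0,0,-0.02],"twist":[0,0,0]},{"grip":-0.15,"translation":[0,0,-0.03],"twist":[0,0,0]},{"grip":-0.15,"translation":[0,0,-0.03],"twist":[0,0,0]},{"grip":-0.15,"translation":[0,0,-0.035],"twist":[0,0,0]},{"grip":-0.15,"translation":[-0.01,0,0],"twist":[0,0,0]},{"grip":-0.15,"translation":[0,0,0],"twist":[0,0,0]}]'

```text
clock: 35.57
eef_pos: [530.5, 196.3, 178.9]
tcp_rot: [3.137, -0.001, 1.581]
contact_force: [-0.5, -0.1, 0.6]
opening: 0.572
```

```bash
python3 look.py A wrist top; python3 lime.py A_wrist 64;python3 lime.py A_top 14; python3 go.py 715 211 180 1.581
```

```text
35.5667 [530.5 196.3 178.9] [ 3.137e+00 -1.000e-03  1.581e+00] 0.5724755550019669
[414.7 183.2] [608.6 205.8  80.3  35.7  90.7] [392 138]
[318.5 182. ] [528.1 206.5  77.3  39.2  90.6] [295 138]
[253.4 139. ] [623.5 194.3  44.6  33.6  89. ] [246 133]
t 35.6667 pos [528.8 196.5 176.1] rot [-3.141  0.     1.58 ] F [-0.1 -0.2 -0.8] op 0.577
delta m [ 0.0128  0.1863 -0.004 ] twist [-0.0003  0.     -0.0009]
```

View pics/A_wrist.png

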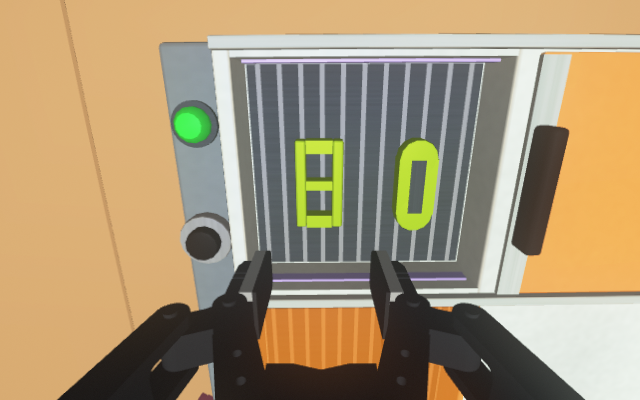

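View pics/A_top.png

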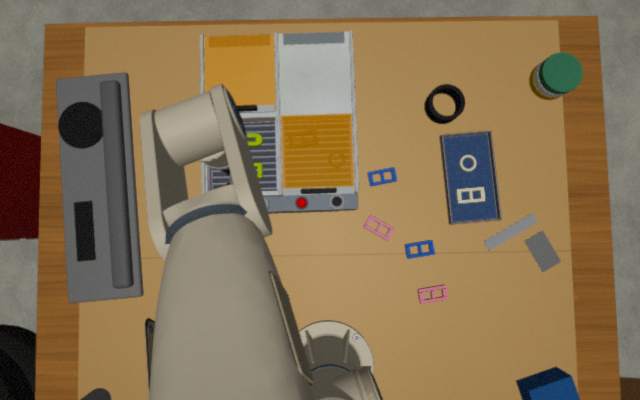

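Request:
jog_arm --moves '[{"grip":1,"translation":[0.007,0.03,0],"twist":[0,0,0]},{"grip":1,"translation":[0.006,0.03,0],"twist":[0,0,0]},{"grip":1,"translation":[0,0.03,0],"twist":[0,0,0]},{"grip":1,"translation":[0,0.03,0],"twist":[0,0,0]},{"grip":1,"translation":[0,0.03,0],"twist":[0,0,0]},{"grip":1,"translation":[0,0.03,0],"twist":[0,0,0]},{"grip":1,"translation":[0,0.01,0],"twist":[0,0,0]},{"grip":1,"translation":[0,0,0],"twist":[0,0,0]}]'

```text
clock: 36.33
eef_pos: [720.4, 211.5, 173.4]
tcp_rot: [-3.14, 0.001, 1.58]
contact_force: [-0.4, 0.4, -0.9]
opening: 0.004
```

Request:
jog_arm --moves '[{"grip":1,"translation":[0,0,0.025],"twist":[0,0,0]},{"grip":1,"translation":[0,0,0.02],"twist":[0,0,0]},{"grip":1,"translation":[0,0,0.012],"twist":[0,0,0]},{"grip":1,"translation":[0,0,0.006],"twist":[0,0,0]},{"grip":1,"translation":[0,0,0],"twist":[0,0,0]},{"grip":1,"translation":[0,0,0],"twist":[0,0,0]}]'

```text
clock: 36.83
eef_pos: [718.8, 211.8, 113.3]
tcp_rot: [-3.141, 0.0, 1.581]
contact_force: [-0.3, 0.2, 0.9]
opening: -0.001
```

```bash
python3 look.py B wrist; python3 go.py 715 211 109 1.581
```

```text
36.8333 [718.8 211.8 113.3] [-3.141  0.     1.581] -0.0012235469481759235
t 36.8833 pos [719.4 211.9 114.1] rot [ 3.141 -0.     1.581] F [-0.3 -0.1  1. ] op 0.0
delta m [-0.0009 -0.0044  0.0051] twist [ 0.0011 -0.0003 -0.0001]
```

View pics/B_wrist.png

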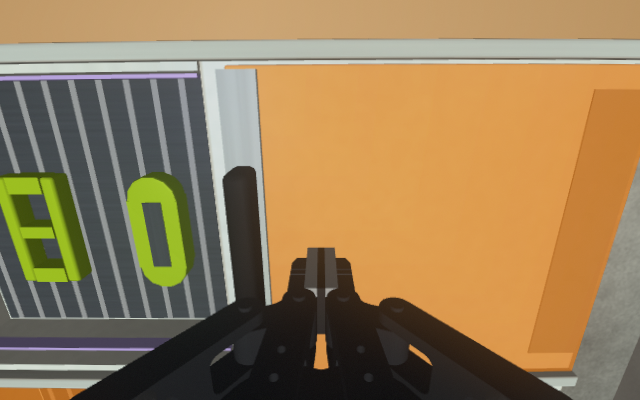

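Request:
jog_arm --moves '[{"grip":1,"translation":[0,-0.005,0.004],"twist":[0,0,0]},{"grip":1,"translation":[0,-0.01,0],"twist":[0,0,0]},{"grip":1,"translation":[0,-0.015,0],"twist":[0,0,0]},{"grip":1,"translation":[0,-0.022,0],"twist":[0,0,0]},{"grip":1,"translation":[0,-0.025,0],"twist":[0,0,0]},{"grip":1,"translation":[0,-0.025,0],"twist":[0,0,0]},{"grip":1,"translation":[0,-0.025,0],"twist":[0,0,0]},{"grip":1,"translation":[0,-0.025,0],"twist":[0,0,0]},{"grip":1,"translation":[0,-0.025,0],"twist":[0,0,0]},{"grip":1,"translation":[0,-0.02,0],"twist":[0,0,0]}]'

```text
clock: 37.72
eef_pos: [521.3, 209.4, 110.2]
tcp_rot: [3.139, -0.0, 1.581]
contact_force: [2.0, -3.0, 0.6]
opening: 0.0
```

Request:
jog_arm --moves '[{"grip":1,"translation":[0,-0.008,0],"twist":[0,0,0]},{"grip":1,"translation":[0,-0.008,0],"twist":[0,0,0]},{"grip":1,"translation":[0,-0.005,0],"twist":[0,0,0]},{"grip":1,"translation":[0,-0.004,0],"twist":[0,0,0]},{"grip":1,"translation":[0,0,0],"twist":[0,0,0]}]'

```text
clock: 38.13
eef_pos: [497.2, 209.7, 109.4]
tcp_rot: [3.141, -0.0, 1.581]
contact_force: [0.3, 0.7, 1.0]
opening: -0.003
```

Request:
jog_arm --moves '[{"grip":1,"translation":[0,-0.004,0],"twist":[0,0,0]},{"grip":1,"translation":[0,-0.003,0],"twist":[0,0,0]},{"grip":1,"translation":[0,-0.003,0],"twist":[0,0,0]},{"grip":1,"translation":[0,-0.002,0],"twist":[0,0,0]}]'

```text
clock: 38.47
eef_pos: [485.0, 209.4, 109.2]
tcp_rot: [3.141, -0.0, 1.581]
contact_force: [2.5, 0.8, 2.4]
opening: 0.002
```

Request:
jog_arm --moves '[{"grip":1,"translation":[0,-0.002,0],"twist":[0,0,0]},{"grip":1,"translation":[0,-0.001,0],"twist":[0,0,0]},{"grip":1,"translation":[0,0,0],"twist":[0,0,0]}]'

```text
clock: 38.72
eef_pos: [484.5, 209.5, 109.5]
tcp_rot: [3.136, -0.001, 1.581]
contact_force: [12.0, -1.5, -5.8]
opening: 0.001
```

Request:
jog_arm --moves '[{"grip":1,"translation":[0,0.008,0],"twist":[0,0,0]},{"grip":1,"translation":[0,0.004,-0.025],"twist":[0,0,0]},{"grip":1,"translation":[0,0,-0.03],"twist":[0,0,0]},{"grip":1,"translation":[-0.03,-0.02,-0.03],"twist":[0,0,0]},{"grip":1,"translation":[-0.03,-0.02,0],"twist":[0,0,0]},{"grip":1,"translation":[-0.025,-0.015,0],"twist":[0,0,0]},{"grip":1,"translation":[0,0,0],"twist":[0,0,0]},{"grip":1,"translation":[0,0,0],"twist":[0,0,0]}]'

```text
clock: 39.38
eef_pos: [441.0, 126.3, 190.8]
tcp_rot: [-3.14, 0.0, 1.579]
contact_force: [-0.0, -0.3, 0.5]
opening: 0.0
```

```bash
python3 look.py C wrist top; python3 go.py 440 167 115 1.581
python3 - <<'E'
from h import *
z=np.load("pics/C_wrist.npz");im=z['im'];c={k:z[k] for k in z.files}
for k in('fx','fy','cx','cy','k1'):c[k]=float(c[k])
g=cv2.cvtColor(im,cv2.COLOR_RGB2GRAY)
e=proj(c,[440,167,98])[0];print("expected px",e)
m=(g<60).astype(np.uint8)*255
for b in blobs(m,100):
    r_=rect(c,b,98)
    if r_[2]<60: print(b.reshape(-1,2).mean(0).round(1),r_)
for b in blobs(mask(im,(50,150,80),(75,255,255)),50): print("lamp",rect(c,b,92))
E
```

```text
39.3833 [441.  126.3 190.8] [-3.14   0.     1.579] 0.00042032476294381915
t 39.4833 pos [442.4 127.5 190.8] rot [-3.141 -0.     1.58 ] F [-0.3 -0.3 -0.5] op 0.002
delta m [ 0.0395 -0.0021  0.0758] twist [-0.0001 -0.0004 -0.0007]
expected px [321.26154116 152.89918567]
[318.6 151.9] [438.3 167.5  25.3  23.7  89.5]
lamp [436.4 255.6  24.1  24.    0.5]
```

View pics/C_wrist.png

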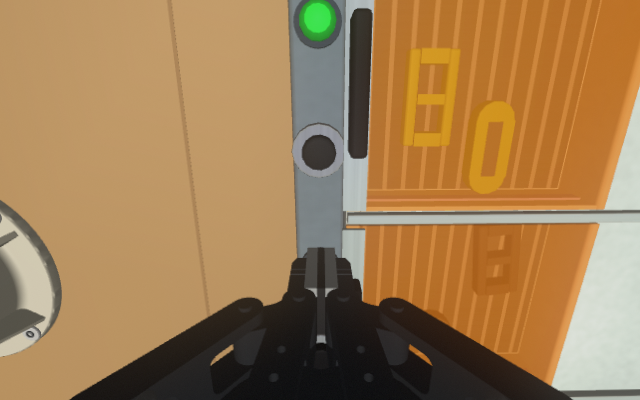

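Request:
jog_arm --moves '[{"grip":1,"translation":[0.019,-0.0025,0],"twist":[0,0,0]},{"grip":1,"translation":[0.0185,-0.002,0],"twist":[0,0,0]},{"grip":1,"translation":[0,0,0.03],"twist":[0,0,0]},{"grip":1,"translation":[0,0,0.025],"twist":[0,0,0]},{"grip":1,"translation":[0,0,0.015],"twist":[0,0,0]},{"grip":1,"translation":[0,0,0.01],"twist":[0,0,0]},{"grip":1,"translation":[0,0,0],"twist":[0,0,0]},{"grip":1,"translation":[0,0,0],"twist":[0,0,0]}]'

```text
clock: 40.15
eef_pos: [437.4, 165.1, 110.6]
tcp_rot: [-3.141, 0.0, 1.581]
contact_force: [0.3, -0.1, -0.5]
opening: -0.001
```

```bash
python3 look.py D wrist; python3 go.py 437 164 98 1.581
python3 - <<'E'
from h import *
import cv2
z=np.load("pics/C_top.npz");cv2.imwrite("pics/D_crop.png",cv2.resize(z['im'][90:220,190:370,::-1],None,fx=4,fy=4,interpolation=cv2.INTER_CUBIC))
E
```

```text
40.15 [437.4 165.1 110.6] [-3.141  0.     1.581] -0.0010946452889695432
t 40.2 pos [437.9 165.1 111.2] rot [ 3.141 -0.     1.581] F [-0.2  1.6 -0.3] op -0.002
delta m [-0.0011 -0.0009  0.0132] twist [ 0.0004 -0.0002  0.    ]
```

View pics/D_wrist.png

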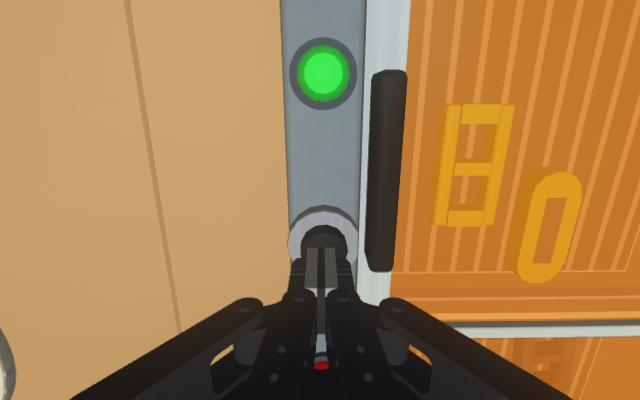

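View pics/D_crop.png

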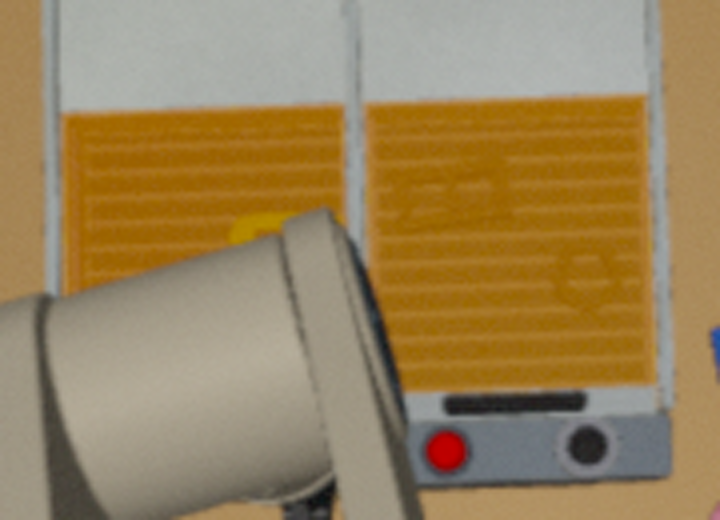

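The left guard's rear edge lines up with the right guard's, so it is shut. The fingers sit over the left button, so I press it now.

Request:
jog_arm --moves '[{"grip":1,"translation":[0,0,0.008],"twist":[0,0,0]},{"grip":1,"translation":[0,0,0.005],"twist":[0,0,0]},{"grip":1,"translation":[0,0,0.003],"twist":[0,0,0]},{"grip":1,"translation":[0,0,0],"twist":[0,0,0]}]'

```text
clock: 40.53
eef_pos: [438.5, 165.1, 95.9]
tcp_rot: [3.139, -0.001, 1.581]
contact_force: [-0.4, 1.3, 12.2]
opening: 0.002
```

Request:
jog_arm --moves '[{"grip":1,"translation":[0,0,0.001],"twist":[0,0,0]},{"grip":1,"translation":[0,0,0.001],"twist":[0,0,0]},{"grip":1,"translation":[0,0,0],"twist":[0,0,0]}]'

```text
clock: 40.78
eef_pos: [438.7, 165.2, 95.5]
tcp_rot: [3.139, -0.001, 1.581]
contact_force: [-8.8, -2.2, 37.1]
opening: 0.001
```

```bash
python3 look.py E wrist scene; python3 go.py 437 164 98 1.581
python3 - <<'E'
from h import *
z=np.load("pics/E_scene.npz");cv2.imwrite("pics/E_crop.png",cv2.resize(z['im'][150:300,250:450,::-1],None,fx=4,fy=4,interpolation=cv2.INTER_CUBIC))
z=np.load("pics/E_wrist.npz");cv2.imwrite("pics/E_cropw.png",cv2.resize(z['im'][200:350,220:420,::-1],None,fx=4,fy=4,interpolation=cv2.INTER_CUBIC))
E
```

```text
40.7833 [438.7 165.2  95.5] [ 3.139e+00 -1.000e-03  1.581e+00] 0.0005560400557954651
t 40.8833 pos [438.6 165.2  95.5] rot [ 3.139e+00 -1.000e-03  1.581e+00] F [-7.8 -2.5 36.8] op 0.001
delta m [-0.0012 -0.0016 -0.0025] twist [ 0.0029 -0.0012 -0.0005]
```

View pics/E_crop.png

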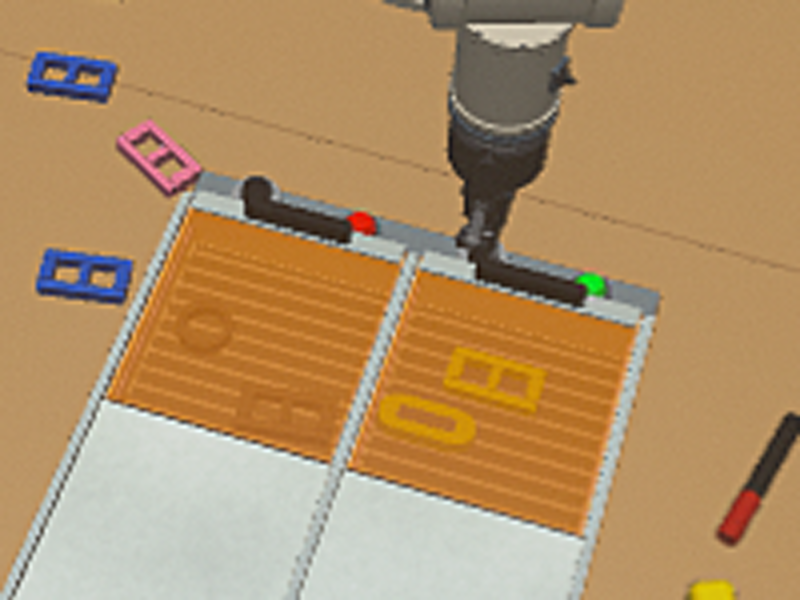

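View pics/E_cropw.png

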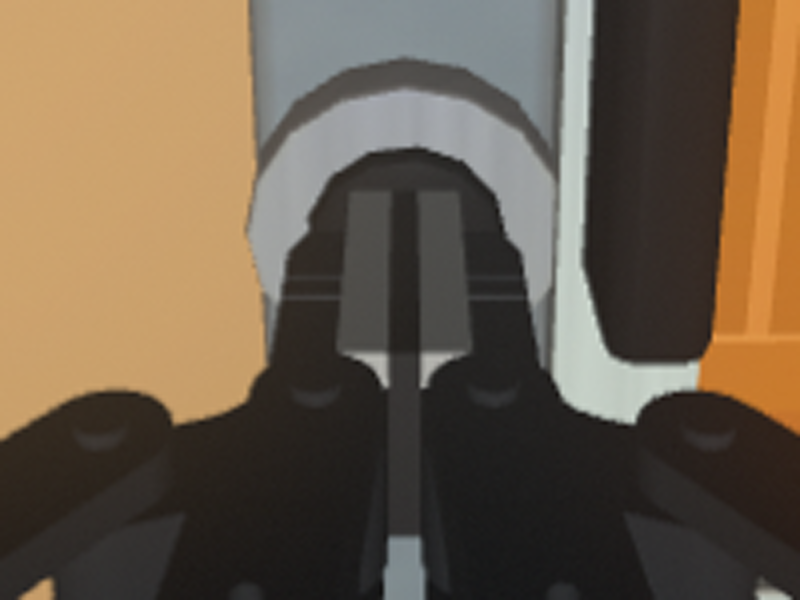

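Request:
jog_arm --moves '[{"grip":1,"translation":[0,0,-0.002],"twist":[0,0,0]},{"grip":1,"translation":[0,0,-0.001],"twist":[0,0,0]},{"grip":1,"translation":[0,0,0],"twist":[0,0,0]}]'

```text
clock: 41.13
eef_pos: [438.5, 165.1, 96.8]
tcp_rot: [3.139, -0.001, 1.581]
contact_force: [2.5, 1.9, 4.5]
opening: 0.001
```

Request:
jog_arm --moves '[{"grip":1,"translation":[0,0,-0.001],"twist":[0,0,0]},{"grip":1,"translation":[0,0,0],"twist":[0,0,0]},{"grip":1,"translation":[0,0,0],"twist":[0,0,0]}]'

```text
clock: 41.38
eef_pos: [438.0, 164.9, 97.1]
tcp_rot: [3.14, -0.0, 1.581]
contact_force: [2.6, 0.9, 4.6]
opening: -0.004
```

Request:
jog_arm --moves '[{"grip":1,"translation":[0,0,-0.002],"twist":[0,0,0]},{"grip":1,"translation":[0,0,0],"twist":[0,0,0]},{"grip":1,"translation":[0,0,0],"twist":[0,0,0]}]'

```text
clock: 41.63
eef_pos: [437.1, 164.6, 98.8]
tcp_rot: [-3.141, 0.0, 1.581]
contact_force: [2.8, 0.8, 2.8]
opening: 0.001
```

Request:
jog_arm --moves '[{"grip":1,"translation":[0,0,-0.002],"twist":[0,0,0]},{"grip":1,"translation":[0,0,0],"twist":[0,0,0]},{"grip":1,"translation":[0,0,0],"twist":[0,0,0]}]'

```text
clock: 41.88
eef_pos: [436.8, 164.4, 100.6]
tcp_rot: [-3.141, 0.0, 1.581]
contact_force: [0.7, 0.5, 1.5]
opening: -0.001
```

The force falls from 4.6 to 1.5 N over the last 4 mm of retreat, which is the button's spring, so it had bottomed. I retreat and do a final check.

Request:
jog_arm --moves '[{"grip":1,"translation":[0,0,-0.01],"twist":[0,0,0]},{"grip":1,"translation":[0,0,-0.03],"twist":[0,0,0]},{"grip":1,"translation":[0,0,-0.035],"twist":[0,0,0]},{"grip":1,"translation":[0,-0.03,-0.035],"twist":[0,0,0]},{"grip":1,"translation":[-0.035,-0.02,0],"twist":[0,0,0]},{"grip":1,"translation":[-0.035,-0.02,0],"twist":[0,0,0]},{"grip":1,"translation":[-0.035,-0.01,0],"twist":[0,0,0]},{"grip":1,"translation":[-0.035,0,0],"twist":[0,0,0]},{"grip":1,"translation":[-0.035,0,0],"twist":[0,0,0]},{"grip":1,"translation":[-0.035,0,0],"twist":[0,0,0]}]'

```text
clock: 42.72
eef_pos: [360.9, -47.4, 207.9]
tcp_rot: [-3.141, -0.0, 1.581]
contact_force: [1.7, -0.2, -0.7]
opening: 0.002
```

Request:
jog_arm --moves '[{"grip":1,"translation":[-0.03,0,0],"twist":[0,0,0]},{"grip":1,"translation":[-0.03,0,0],"twist":[0,0,0]},{"grip":1,"translation":[-0.03,0,0],"twist":[0,0,0]},{"grip":1,"translation":[-0.03,0,0],"twist":[0,0,0]},{"grip":1,"translation":[-0.03,0,0],"twist":[0,0,0]},{"grip":1,"translation":[0,0,0],"twist":[0,0,0]},{"grip":1,"translation":[0,0,0],"twist":[0,0,0]}]'

```text
clock: 43.3
eef_pos: [362.8, -196.8, 207.4]
tcp_rot: [-3.14, -0.001, 1.578]
contact_force: [0.3, 0.2, -0.2]
opening: -0.001
```

```bash
python3 look.py F top scene
python3 - <<'E'
from h import *
z=np.load("pics/F_top.npz");c={k:z[k] for k in z.files}
for k in('fx','fy','cx','cy','k1'):c[k]=float(c[k])
im=z['im'];g=cv2.cvtColor(im,cv2.COLOR_RGB2GRAY);cv2.imwrite("pics/F_crop.png",cv2.resize(im[90:240,155:515,::-1],None,fx=2.2,fy=2.2,interpolation=cv2.INTER_CUBIC))
im0=cv2.imread("pics/a_top.png")[:,:,::-1]
for nm,i in(("before",im0),("after",im)):
    gg=cv2.cvtColor(i,cv2.COLOR_RGB2GRAY); m=((gg<60)*255).astype(np.uint8); m[:180]=0;m[200:]=0;m[:,:215]=0;m[:,345:]=0
    for b in blobs(m,40): print(nm,"handle",rect(c,b,122))
E
```

```text
43.3 [ 362.8 -196.8  207.4] [-3.140e+00 -1.000e-03  1.578e+00] -0.000915493301595722
before handle [465.4 210.7  86.6   9.9  89. ]
before handle [467.1  18.9  84.1   9.9  89. ]
after handle [465.3 210.7  86.6   9.9  89.6]
after handle [468.4  18.9  84.3   9.9  91. ]
```

View pics/F_crop.png

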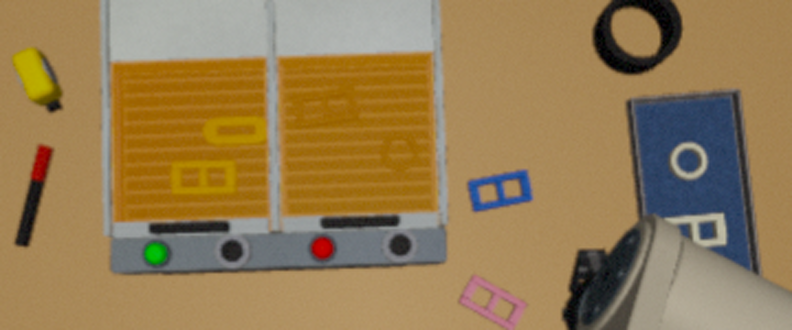

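View pics/F_scene.png

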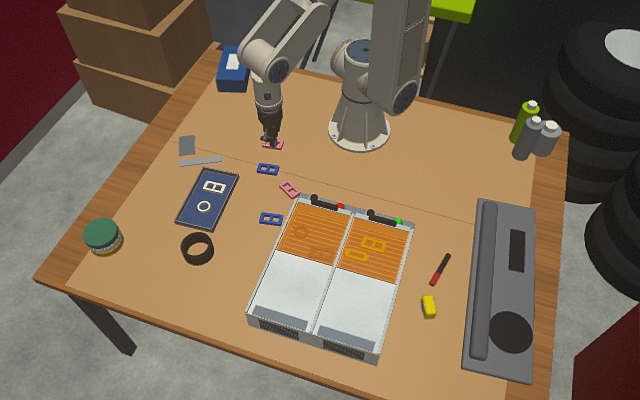

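The left handle is back at 465.3 mm (465.4 at the start). Both lime parts are under the shut left guard, both white parts are in the tray, and the bystanders look unmoved. Signing off.

```bash
python3 -c "
from rig import r
print(r.sign_off())"
```

```text
the job is handed in; nothing more can be done
None
```

The job is done and handed in at about 43 s. No verdict is reported, so the results below are from my own last checks.

**What I did**
- The green lamp was on the left bay, so I pushed that guard back to its stop.
- I laid the white bezel and ring flat in the felt tray. No white cap was present.
- I laid the lime cap and bezel flat on the bay floor, lacquered face up. No lime ring was present.
- I slid the guard shut to its stop, then pressed the left start button.

**Last checks**
- **Guard:** the left handle is at x 465.3 mm, against 465.4 mm at the start, and the stop was felt at 12 N.
- **Button:** it bottomed out. The force fell from 4.6 to 1.5 N as I backed off, which matches its spring. It peaked at about 37 N against the button's end stop, close to the 40 N limit.
- **Right bay:** I never touched it. Its handle read 467.1 mm before and 468.4 mm after, about half a pixel, which I put down to image noise.
- **Bystanders:** the marker, tape measure and tape roll look unmoved in the final pictures, judged by eye.
- **Tray:** the white bezel was partly hidden by the arm in the final top view but shows lying flat in the scene view.

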